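# Seat a link arm in the saddle cradle and hold a bore probe in its eye

## Robot

A 6-joint arm with a two-finger parallel gripper is mounted at the origin on the work surface. World frame = base frame: x ahead of the robot, y to its left, z up, the work surface at z = 0. Lengths are in mm, angles in rad, forces in N, time in s.
With the tool pointing down it reaches from about 350 to 875 mm from the base axis. Payload 4.2 kg.
Tool frame: the origin (TCP) lies at the very end of the fingers, on their centre line; the grasp point (between the pads) lies 19 mm behind it; z points along the fingers, y is the direction in which the jaws open and shut (so a half turn about z gives the same grasp; the last joint's range is limited). The gripper opens to 85 mm and grips with 20 to 120 N. Pads are 22 mm wide; open, the fingers measure 114 mm over their backs; the gripper's body (76 mm by 85 mm) begins 54 mm behind the grasp point. The pads swing forward as they close: fully open they stand 13 mm farther back than shut.
Start: joints at [1.601, 0.385, 0.008, 0, -1.194, -0.259], TCP at [141.724, 608.698, 231.312] pointing down, gripper open.
Joint ranges: [-3.14, 3.14], [-1.21, 2.06], [-1.07, 1.41], [-3.16, 2.05], [-2.99, -0.16], [-3.1, 3.1]. Speed limits (rad/s): [2.79, 2.79, 3.14, 3.14, 3.14, 3.14].

## Interface

Orientations are given as a unit quaternion [x, y, z, w].
In Python, from bench import arm gives the robot as it stands.
- The arm moves only by the tool apply_moves, never from a script. Its argument "plan" is one flat list of numbers, 5 for each row, row after row: the gripper's target within -1 to 1 (shut at 1, half-way at 0, fully open at -1), then the shift along the world's x, y, z in m, then the turn about the world's z in degrees. A call has 1 to 8 rows; each row is the pose to reach, as a shift and turn from the pose commanded when the call began; what a row does not reach only later rows make up. A row lasts 1/12 s, in which the tool goes at most 41.7 mm and 7.16 degrees, less where a joint would pass 70% of its speed; a pose out of reach is approached as far as the arm can. A call with a gripper value outside its range is refused whole. The fingers move at their own pace and stop on an object; the grip force is fixed at half the most. Time passes only in rows, so rows that repeat a pose let the fingers close. It gives the time, the measured TCP pose, the force and the opening at its end, in the units of the state.
- arm.read_state(): the state, without advancing time (a new reading comes with each control period).
- arm.get_image(name): name is "scene" or "top"; returns a dict with "color" (400x640x3 uint8, red, green, blue), "range_z" (400x640 float32, mm along the optical axis (not along the pixel's ray), 0 where there is no reading), "camera_matrix" (3x3 intrinsics, pixels), "camera_from_world" (4x4, takes a point from world to camera coordinates). Camera axes: x right, y down, z forward; pixel columns grow to the right and rows downward; lengths in mm; the calibration is good to about 2 mm. A picture is of the moment at which its call begins.
- arm.job_done(): hands the job in, once; it reports no verdict.
The state is a dict: "clock": time; "joints": joint angles; "joint_vel": joint speeds; "joint_efforts": joint torques, N m; "position": TCP position; "ee_rot": TCP orientation; "contact_force": force on the tool from outside, world axes, zero at the start; "wrist_torque": the same for the moment, N m; "gripper_width": finger opening in mm.
Only numpy, scipy, OpenCV 4.12 (cv2) and the standard library are available. Lean on these libraries where they do the work, as an engineer would, in place of code of your own. Each camera call takes 0.05 s, during which the arm holds its last target.

## Task

Lay the aluminium link arm lengthwise in the two saddle notches of the cradle so that it sits level and fully down, setting it down rather than dropping it, and let go of it. Then take the bore probe out of its stand and lower its stem from above, upright, through the middle of the link's eye without touching the link, until about 20 mm of stem stands out below the eye. Finish still holding the probe there, steady and centred, touching nothing else; leave the yellow bin, the dish and the screwdriver where they are.

Things in the scene. Friction and masses are not known exactly. Their poses are not given: they have to be found in the camera images.
- link_mid (a point): Centre (half-way up, at the balance point) of the loose cast-aluminium link arm, which starts flat on the bench. x runs along it towards the eye, z up. Shank 18 mm wide, running 68 mm each way from here; at +x the round eye (52 mm outside), at -x a flat lug 40 mm wide (x = -70 to -104 mm). All of it is 16 mm high, so this point is 8 mm above what it lies on.
- link_eye (a point): Centre of the bore of the link's eye, half-way up its 16 mm height, 94 mm from link_mid along +x. The bore is 30 mm across, goes right through and its axis is z.
- link: The link arm as a body, about 0.24 kg; origin 8 mm below link_mid (underside), same axes.
- cradle: The fixed cradle, blue base 124 x 72 x 12 mm with two upright saddles; origin at the middle of its underside, x along it. Saddles 16 mm thick, 56 mm wide, centred at x = -45 and +45 mm, open between them down to the base. Each notch is 22 mm wide for its lowest 8 mm, then flares to 42 mm at its mouth, 77 mm above the bench.
- cradle_seat (a point): Point mid-way between the cradle's two saddles, level with the notch floors, 55 mm above the bench. x runs along the cradle through both notches, y across, z up. The middle of a seated link comes here (link_mid 8 mm above), its eye overhanging either end (both are right) with 55 mm free below it.
- probe_handle (a point): Centre (half-way up) of the handle of the loose bore probe, the part to grip: an upright black cylinder 24 mm across, 50 mm high, z up. In its stand this point is 121 mm above the bench. Below the handle: a collar 36 mm across, 6 mm thick, then a round steel stem 10 mm across, 80 mm long.
- probe_tip (a point): Lower end of the probe's stem, on its axis, 111 mm below probe_handle; z along the axis, up.
- probe: The bore probe as a body, about 0.12 kg; its origin is the stem's lower end, z up along it.
- stand: The probe's fixed grey stand, to the left or the right: foot 80 x 80 mm, top plate 60 x 60 mm, its top 90 mm above the bench. The probe's collar rests on it and the stem hangs through an 18 mm hole: lift 80 mm to come free. Origin at the middle of its underside.
- bin: Small yellow open bin, 90 x 120 x 55 mm, on the side opposite the stand; origin at the middle of its underside. Not to be disturbed.
- dish: White round dish, 90 mm across, 20 mm high; origin at the middle of its underside. Not to be disturbed.
- screwdriver: Screwdriver lying on the bench. Not to be disturbed.
Not all that is in view belongs to the job. There is more than one size of the stand; the job needs the largest.

How it is judged (in metres and radians):
On the way:
1. the link lies level and fully down in both saddle notches, let go, the probe still in its stand (x of link_mid in the frame of cradle_seat between -0.02 and 0.02 m and y of link_mid in the frame of cradle_seat between -0.005 and 0.005 m and z of link_mid in the frame of cradle_seat between 0.005 and 0.0105 m and angle between link_mid's own z axis and vertical below 0.05 rad and angle between the x axis of link_mid and the x axis of cradle_seat, either way round below 0.1 rad and contact force between the fingers and link below 0.1 N and linear speed of link below 0.02 m/s and horizontal distance between probe_tip and stand below 0.015 m), for 0.2 s.
At the end, for the whole second after the job is handed in: Link in both notches, let go, still: within 20 mm along, 5 mm across, 5-10.5 mm above the notch floors, level to 0.05 rad, aligned to 0.1 rad. Probe held still in the fingers, not touching link, stand or cradle, upright to 0.08 rad, tip within 5 mm of the eye axis, 10-35 mm below the eye (x of link_mid in the frame of cradle_seat between -0.02 and 0.02 m and y of link_mid in the frame of cradle_seat between -0.005 and 0.005 m and z of link_mid in the frame of cradle_seat between 0.005 and 0.0105 m and angle between link_mid's own z axis and vertical below 0.05 rad and angle between the x axis of link_mid and the x axis of cradle_seat, either way round below 0.1 rad and contact force between each of the fingers, probe and link below 0.1 N and linear speed of each of link, probe below 0.02 m/s and horizontal distance between probe_tip and link_eye below 0.005 m and z of probe_tip in the frame of link_eye between -0.043 and -0.018 m and angle between probe_handle's own z axis and vertical below 0.08 rad and contact force between the fingers and probe above 2 N and contact force between probe and stand below 0.1 N and contact force between each of probe, the fingers and cradle below 0.1 N); the arm keeps its last pose, push and grip.
It fails at once if the probe touches the link (contact force between probe and link above 0.3 N).
It fails at once if the link is dropped (linear speed of link above 0.5 m/s and contact force between the fingers and link below 0.1 N).
It fails at once if the bin, dish or screwdriver is moved more than 20 mm (distance of any of bin, dish, screwdriver from where it was at the start of the episode above 0.02 m).
It also fails if it takes over 58 s, if anything falls off the work surface, if the arm or the gripper's body presses on something with over 40 N, if the wrist force passes 120 N, or if a joint passes its speed limit or range.

## Working session

There is one attempt and no reset: what is moved stays moved. The work goes in short steps, Python scripts to look and compute and a tool call to move; the robot and the scene stay as the last step left them, time stands still between calls to the robot, and variables do not carry over. Pictures are saved under pics/ and viewed, and the job is handed in when it is done.

Besides the shell and the picture viewer there is one more tool, called after ">>>" by a JSON object that holds its "method" and its "body", one argument or row to a line. apply_moves: Moves the arm, as the interface text tells. Its arguments: {"type":"object","properties":{"plan":{"type":"array","items":{"type":"number"}}},"required":["plan"]}

```bash
mkdir -p pics; ls; cat > h.py <<'E'
import numpy as np,cv2
from bench import arm
def snap(n,tag):
    d=arm.get_image(n); np.savez(f'pics/{tag}.npz',**d); cv2.imwrite(f'pics/{tag}.png',d['color'][:,:,::-1]); return d
def load(tag): return dict(np.load(f'pics/{tag}.npz'))
def pts(d):
    K=d['camera_matrix'];T=np.linalg.inv(d['camera_from_world']);z=d['range_z'].astype(float)
    v,u=np.mgrid[:z.shape[0],:z.shape[1]]
    c=np.stack([(u-K[0,2])/K[0,0]*z,(v-K[1,2])/K[1,1]*z,z],-1)
    P=c@T[:3,:3].T+T[:3,3]; P[z<=0]=np.nan; return P
def ray(d,u,v,h):
    K=d['camera_matrix'];T=np.linalg.inv(d['camera_from_world'])
    r=T[:3,:3]@np.array([(u-K[0,2])/K[0,0],(v-K[1,2])/K[1,1],1.]);o=T[:3,3]
    return o+r*(h-o[2])/r[2]
def proj(d,p):
    c=d['camera_from_world']@np.append(p,1.);q=d['camera_matrix']@c[:3];return q[:2]/q[2]
E
python3 - <<'E'
from h import *
for n in('scene','top'):
    d=snap(n,n+'0');print(n,np.linalg.inv(d['camera_from_world']).round(2).tolist(),d['camera_matrix'].round(1).tolist())
print(arm.read_state())
E
```

```text
pics
scene [[-0.62, 0.6, -0.51, 967.99], [0.79, 0.46, -0.41, 429.37], [-0.01, -0.66, -0.75, 789.06], [0.0, 0.0, 0.0, 1.0]] [[367.9, 0.0, 319.1], [0.0, 367.9, 199.5], [0.0, 0.0, 1.0]]
top [[0.01, -0.99, 0.17, 288.4], [-1.0, -0.01, -0.01, 57.66], [0.01, -0.17, -0.99, 1293.02], [0.0, 0.0, 0.0, 1.0]] [[390.6, 0.0, 319.4], [0.0, 390.6, 202.6], [0.0, 0.0, 1.0]]
{'clock': 0.1, 'joints': array([ 1.60061630e+00,  3.85475010e-01,  6.81347407e-03, -4.45741685e-04,
       -1.19400707e+00, -2.58611688e-01]), 'joint_vel': array([ 0.00046031, -0.0014229 ,  0.00207954,  0.00255835,  0.00267013,
        0.00245707]), 'joint_efforts': array([-1.10617275e-03, -3.93316877e+01,  1.88929421e+01,  4.19798389e+00,
       -2.63148715e-03,  1.81421832e-06]), 'position': array([141.60481706, 608.23056093, 230.3521408 ]), 'ee_rot': array([ 9.93454084e-01, -1.14228120e-01, -7.04707190e-05,  9.56192661e-04]), 'contact_force': array([0.31570716, 0.43544249, 0.07844141]), 'wrist_torque': array([ 0.01474495,  0.03156617, -0.03650473]), 'gripper_width': 85.20358073674248}
```

View pics/scene0.png

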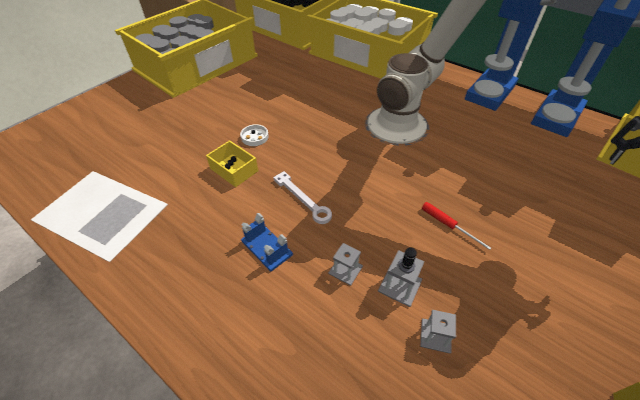

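View pics/top0.png

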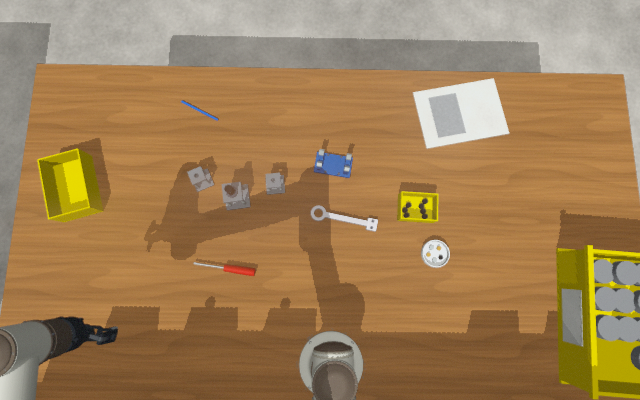

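The top view shows the link with its eye at (318,213) and its lug at (372,224). The blue cradle is at (333,163). There are three grey stands, at (200,178), (235,195) and (275,183); only the middle one holds the black probe. The bin is at (418,207), the dish at (436,253) and the screwdriver at (225,268). Next I measure these.

```bash
python3 - <<'E'
from h import *
d=load('top0');P=pts(d);c=d['color']
b=c[120:290,150:470][:,:,::-1]; b=cv2.resize(b[:, :250],None,fx=3.2,fy=3.2,interpolation=cv2.INTER_CUBIC); cv2.imwrite('pics/topc.png',b)
d2=load('scene0');b=d2['color'][160:360,200:480][:,:,::-1]; cv2.imwrite('pics/scenec.png',cv2.resize(b,None,fx=2.8,fy=2.8,interpolation=cv2.INTER_CUBIC))
for n in('top0','scene0'):
    d=load(n);P=pts(d);c=d['color'].astype(int);hsv=cv2.cvtColor(d['color'],cv2.COLOR_RGB2HSV)
    z=P[...,2];X,Y=P[...,0],P[...,1]
    roi=(X>200)&(X<750)&(Y>-300)&(Y<450)
    print(n,'bench z',np.nanmedian(z[roi]))
    m=(roi&(z>6)).astype(np.uint8)
    k,l,s,ce=cv2.connectedComponentsWithStats(m)
    for i in range(1,k):
        if s[i,4]<30: continue
        q=P[l==i]; print(s[i].tolist(),ce[i].round(),'zmax',np.percentile(q[:,2],[50,98]).round(1),'x',np.percentile(q[:,0],[2,98]).round(),'y',np.percentile(q[:,1],[2,98]).round(), 'col',c[l==i].mean(0).round())
E
```

```text
top0 bench z 1.3896664989954388
[314, 149, 40, 30, 804] [333. 164.] zmax [14.1 76.2] x [603. 676.] y [-64.  58.] col [ 95. 118. 164.]
[192, 166, 22, 26, 320] [201. 178.] zmax [66.7 75.6] x [550. 612.] y [405. 449.] col [144. 135. 129.]
[265, 173, 21, 23, 324] [274. 183.] zmax [68.9 75.3] x [539. 595.] y [164. 217.] col [142. 135. 132.]
[222, 182, 29, 28, 640] [235. 195.] zmax [ 88.8 147.8] x [487. 562.] y [279. 348.] col [131. 119. 113.]
[397, 191, 30, 31, 432] [407. 206.] zmax [25.9 58.7] x [450. 541.] y [-297. -218.] col [169. 154.  18.]
[413, 199, 10, 18, 69] [419. 206.] zmax [ 8.5 18.7] x [472. 522.] y [-300. -272.] col [156. 143.  25.]
[311, 205, 67, 26, 512] [345. 218.] zmax [17.  21.5] x [422. 496.] y [-146.   66.] col [196. 191. 192.]
[420, 246, 5, 15, 32] [423. 253.] zmax [19.5 25.6] x [325. 366.] y [-300. -292.] col [189. 189. 185.]
[194, 262, 62, 14, 309] [234. 269.] zmax [23.1 29.7] x [272. 305.] y [248. 433.] col [186.  82.  62.]
scene0 bench z 1.2262892617628722
[257, 135, 12, 10, 49] [263. 140.] zmax [15.4 22.2] x [331. 372.] y [-300. -292.] col [165. 161. 155.]
[215, 145, 44, 41, 756] [239. 168.] zmax [33.6 57.3] x [454. 545.] y [-299. -216.] col [145. 123.  39.]
[274, 171, 58, 52, 645] [304. 197.] zmax [16.4 19.7] x [427. 500.] y [-144.   69.] col [182. 174. 174.]
[422, 202, 69, 48, 462] [447. 220.] zmax [20.4 28.5] x [279. 308.] y [252. 437.] col [168.  65.  59.]
[241, 213, 53, 58, 1511] [265. 243.] zmax [20.2 76.4] x [610. 682.] y [-55.  59.] col [ 60.  85. 127.]
[329, 243, 34, 42, 789] [346. 263.] zmax [62.8 73.1] x [547. 601.] y [169. 222.] col [124. 121. 121.]
[378, 247, 47, 60, 1597] [403. 277.] zmax [ 83.8 147.2] x [498. 567.] y [284. 356.] col [104. 101. 102.]
[421, 310, 35, 40, 780] [436. 327.] zmax [68.5 73. ] x [557. 617.] y [406. 449.] col [127. 124. 124.]
```

View pics/topc.png

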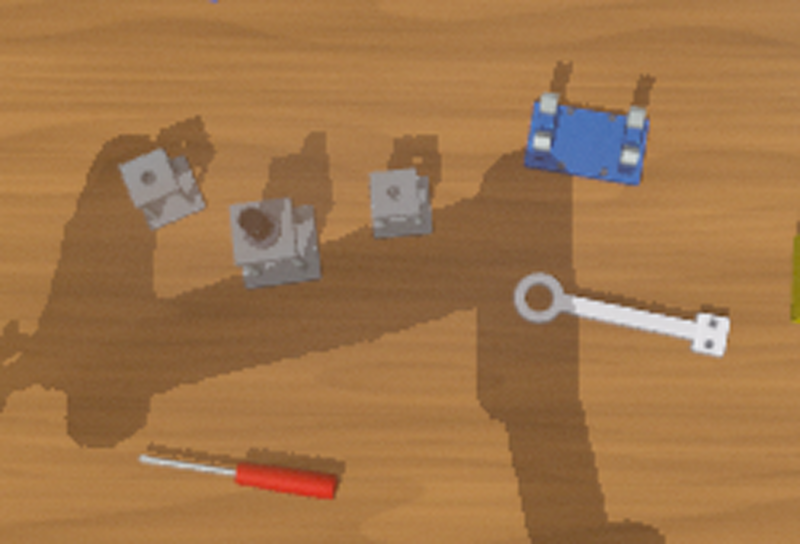

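View pics/scenec.png

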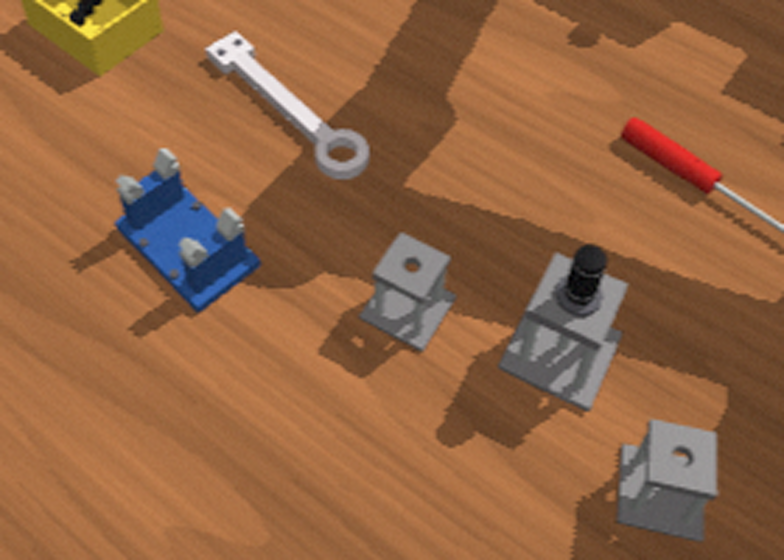

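Choice: the link is unambiguous. For the probe, the black handle stands in the largest stand at top (235,195); the stands at (200,178) and (275,183) are empty and lower (about 75 mm against 89 mm). Both crops agree. Next I refine the poses.

```bash
cat > meas.py <<'E'
from h import *
def comp(m,seed=None):
    k,l,s,ce=cv2.connectedComponentsWithStats(m.astype(np.uint8))
    i=1+np.argmax(s[1:,4]); return l==i
def up(d,box,f=6):
    x,y,w,h=box; im=cv2.resize(d['color'][y:y+h,x:x+w],None,fx=f,fy=f,interpolation=cv2.INTER_CUBIC); return im
def back(box,f,uv): return (np.array(uv)+.5)/f-.5+np.array(box[:2])
E
python3 - <<'E'
from meas import *
for n,lb,cb in(('top0',(305,198,80,40),(308,143,52,42)),('scene0',(268,165,70,62),(235,205,65,70))):
    d=load(n); f=6
    im=up(d,lb,f); hsv=cv2.cvtColor(im,cv2.COLOR_RGB2HSV)
    m=comp((hsv[...,1]<70)&(hsv[...,2]>110)); 
    cs,h=cv2.findContours(m.astype(np.uint8),cv2.RETR_CCOMP,cv2.CHAIN_APPROX_NONE)
    outer=max(cs,key=cv2.contourArea)
    holes=sorted([c for c,hh in zip(cs,h[0]) if hh[3]>=0],key=cv2.contourArea)
    (hc,ax,an)=cv2.fitEllipse(holes[-1]); eye=ray(d,*back(lb,f,hc),8)
    O=np.array([ray(d,*back(lb,f,p[0]),8)[:2] for p in outer],np.float32)
    print(n,'eye',eye.round(1),'hole px',cv2.contourArea(holes[-1])/36)
    # fill at metric
    r=np.hypot(*(O-eye[:2]).T)
    v=O.mean(0)-eye[:2]; v/=np.linalg.norm(v)
    # shank pts
    for _ in range(3):
        t=(O-eye[:2])@v; s=(O-eye[:2])@np.array([-v[1],v[0]])
        k=(t>35)&(t<155)&(abs(s)<16)
        a,b=[O[k&(s>0)],O[k&(s<0)]]
        la=cv2.fitLine(a,cv2.DIST_HUBER,0,.01,.01).ravel();lb_=cv2.fitLine(b,cv2.DIST_HUBER,0,.01,.01).ravel()
        va,vb=la[:2]*np.sign(la[:2]@v),lb_[:2]*np.sign(lb_[:2]@v)
        v=(va+vb);v/=np.linalg.norm(v)
    print('  axis to lug deg',np.degrees(np.arctan2(v[1],v[0])),'sidewidth',((a.mean(0)-b.mean(0))@[-v[1],v[0]]),'length t',t.min(),t.max(),'mid s',(np.median(s[k&(s>0)])+np.median(s[k&(s<0)]))/2)
    print('  link_mid',(eye[:2]+94*v).round(1),'alt by ends',(eye[:2]+v*((t.min()+t.max())/2-(104-120)/-1*0)).round(1))
    im=up(d,cb,f);hsv=cv2.cvtColor(im,cv2.COLOR_RGB2HSV)
    m=(hsv[...,0]>100)&(hsv[...,0]<125)&(hsv[...,1]>120)
    m=comp(m)
    cs,_=cv2.findContours(m.astype(np.uint8),cv2.RETR_EXTERNAL,cv2.CHAIN_APPROX_NONE)
    O=np.array([ray(d,*back(cb,f,p[0]),6)[:2] for p in max(cs,key=cv2.contourArea)],np.float32)
    print('  base rect',cv2.minAreaRect(O))
    P=pts(d); x,y,w,h=cb; Q=P[y:y+h,x:x+w].reshape(-1,3); Q=Q[Q[:,2]>68]; 
    if len(Q):
        from scipy.cluster.vq import kmeans2
        # saddle tops
        ce,l=kmeans2(Q[:,:2],4,seed=3,minit='++'); print('  horns',ce.round(1).tolist(),np.bincount(l),ce.mean(0))
    st=P[170:215,215:260] if n[0]=='t' else P[240:310,375:430]
    for zz in((120,160),):
        q=st[(st[...,2]>zz[0])&(st[...,2]<zz[1])]; print('  handle',len(q),q.mean(0),q.min(0),q.max(0))
    q=st[(st[...,2]>138)]; print('  handle top',len(q),q.mean(0))
    hs=cv2.cvtColor(d['color'],cv2.COLOR_RGB2HSV)
    q=st[(abs(st[...,2]-89)<4)][:,:2].astype(np.float32); print('  plate',cv2.minAreaRect(q))
E
```

```text
top0 eye [474.6  46.    8. ] hole px 57.09722222222222
  axis to lug deg -101.29565151954365 sidewidth 20.31549841448215 length t -26.63609138248345 200.0276179989132 mid s -0.049130218854971375
  link_mid [456.2 -46.2] alt by ends [457.7 -39. ]
  base rect ((640.2656860351562, -14.947269439697266), (96.5571060180664, 70.6390609741211), 81.07571411132812)
  horns [[654.1, -50.1], [627.0, 44.7], [668.3, 38.3], [612.8, -44.2]] [22 17 22 17] [640.56881395  -2.80851245]
  handle 64 [523.76098611 314.96429122 142.65270906] [513.92870997 305.38385807 122.95441712] [535.09234455 326.26604683 151.35313292]
  handle top 52 [524.7993326  315.99066497 145.8816912 ]
  plate ((525.3541259765625, 317.2886657714844), (61.15275573730469, 60.71652603149414), 9.506743431091309)
scene0 eye [475.8  43.4   8. ] hole px 45.638888888888886
  axis to lug deg -101.21068393641957 sidewidth 20.92920868535822 length t -30.83572429651372 203.80826284147437 mid s -2.834072179614734
  link_mid [457.6 -48.8] alt by ends [459.  -41.4]
  base rect ((638.8948364257812, -15.238517761230469), (150.98162841796875, 78.23387908935547), 80.26105499267578)
  horns [[630.4, 45.9], [617.0, -42.6], [672.2, 40.4], [658.3, -48.7]] [43 41 36 34] [644.46821598  -1.24668819]
  handle 168 [532.14727235 318.96253963 140.47408801] [517.34434043 305.95508091 120.39575821] [539.91865778 329.99008268 150.04102076]
  handle top 114 [530.1628763  318.42186025 145.72538431]
  plate ((527.3343505859375, 317.696044921875), (62.13885498046875, 59.99195098876953), 8.695180892944336)
```

>>> {"method": "apply_moves", "body": {
  "plan": [-1, 0.007, -0.014, 0, -2, -1, 0.02, -0.041, 0, -6, -1, 0.035, -0.073, 0, -10, -1, 0.05, -0.104, 0, -14, -1, 0.065, -0.135, 0, -18, -1, 0.08, -0.166, 0, -22, -1, 0.095, -0.197, 0, -26, -1, 0.11, -0.228, 0, -30]
}}

```text
clock: 0.77
position: [252.0, 378.7, 231.0]
ee_rot: [0.929, -0.369, -0.0, 0.0]
contact_force: [1.4, -0.6, -0.4]
gripper_width: 85.4
```

>>> {"method": "apply_moves", "body": {
  "plan": [-1, 0.015, -0.031, 0, -4, -1, 0.03, -0.062, 0, -8, -1, 0.045, -0.093, 0, -12, -1, 0.06, -0.124, 0, -16, -1, 0.075, -0.155, 0, -20, -1, 0.09, -0.186, 0, -24, -1, 0.105, -0.217, 0, -28, -1, 0.12, -0.248, 0, -32]
}}

```text
clock: 1.43
position: [371.8, 130.9, 231.3]
ee_rot: [0.792, -0.611, -0.0, -0.0]
contact_force: [0.0, 0.9, -0.4]
gripper_width: 85.6
```

>>> {"method": "apply_moves", "body": {
  "plan": [-1, 0.015, -0.031, 0, -4, -1, 0.03, -0.062, -0.01, -8, -1, 0.045, -0.093, -0.025, -12, -1, 0.058, -0.12, -0.045, -16, -1, 0.069, -0.145, -0.07, -20, -1, 0.079, -0.166, -0.09, -23.5, -1, 0.084, -0.177, -0.108, -26, -1, 0.0853, -0.1797, -0.116, -26.1]
}}

```text
clock: 2.1
position: [455.8, -48.9, 112.6]
ee_rot: [-0.633, 0.774, 0.001, -0.002]
contact_force: [-0.4, -0.4, 0.4]
gripper_width: 85.2
```

```bash
python3 - <<'E'
from h import *
s=arm.read_state();print(s['position'],s['ee_rot'],s['joints'])
d=snap('scene','s1');p=s['position'];print(proj(d,p),proj(d,[457,-47,8]))
t=snap('top','t1');print(proj(t,p),proj(t,[457,-47,8]))
A=cv2.resize(d['color'][100:260,220:380],None,fx=3.5,fy=3.5);B=cv2.resize(t['color'][150:270,270:330+60],None,fx=2,fy=560/120)
cv2.imwrite('pics/c1.png',A[:,:,::-1])
E
```

```text
[455.79995456 -48.91923901 112.55746852] [-0.63293027  0.77420441  0.00129988 -0.00226423] [ 2.48843978e-01  2.39305512e-01 -5.48848104e-01 -6.22913833e-04
 -7.87845761e-01 -4.48529727e-01]
[298.37304067 167.91310722] [300.43650839 194.9226921 ]
[349.29390919 214.32063348] [345.88116289 218.3423677 ]
```

View pics/c1.png

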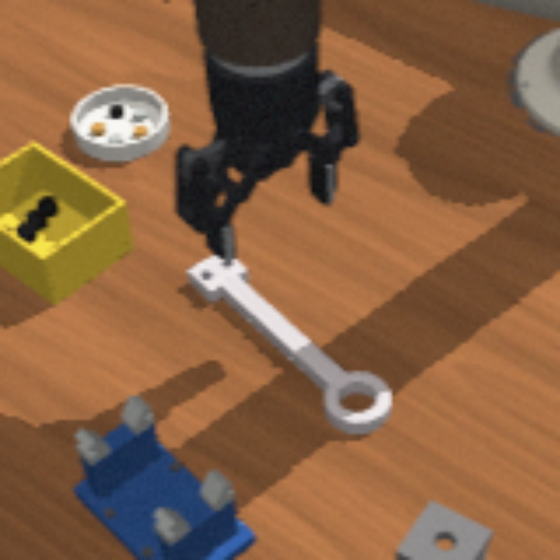

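The crop shows the jaws straddling the link's shank, with the lug at about (215,275) and the eye at (357,400). The alignment looks right, so I descend.

>>> {"method": "apply_moves", "body": {
  "plan": [-1, 0, 0, -0.02, 0, -1, 0, 0, -0.04, 0, -1, 0, 0, -0.06, 0, -1, 0, 0, -0.075, 0, -1, 0, 0, -0.09, 0, -1, 0, 0, -0.1, 0, -1, 0, 0, -0.107, 0, -1, 0, 0, -0.109, 0]
}}

```text
clock: 2.87
position: [457.2, -46.1, 6.4]
ee_rot: [-0.635, 0.772, -0.0, 0.0]
contact_force: [0.6, 0.3, 0.2]
gripper_width: 85.6
```

>>> {"method": "apply_moves", "body": {
  "plan": [0, 0, 0, 0, 0, 0.3, 0, 0, 0, 0, 0.5, 0, 0, 0, 0, 0.7, 0, 0, 0, 0, 1, 0, 0, 0, 0, 1, 0, 0, 0, 0, 1, 0, 0, 0, 0, 1, 0, 0, 0, 0]
}}

```text
clock: 3.53
position: [457.4, -47.0, 7.0]
ee_rot: [-0.635, 0.773, -0.0, 0.0]
contact_force: [-1.0, -0.6, 6.4]
gripper_width: 16.3
```

```bash
python3 - <<'E'
from h import *
s=arm.read_state();print(s['position'],s['ee_rot'],s['contact_force'],s['gripper_width'])
d=snap('scene','s2');t=snap('top','t2')
cv2.imwrite('pics/c2.png',cv2.resize(d['color'][100:260,220:380],None,fx=3.5,fy=3.5)[:,:,::-1])
E
```

```text
[457.41366866 -46.98080201   6.98419076] [-6.34678468e-01  7.72776152e-01 -2.71498501e-04  4.33370740e-04] [-1.03978041 -0.5839199   6.36801942] 16.308801741541266
```

View pics/c2.png

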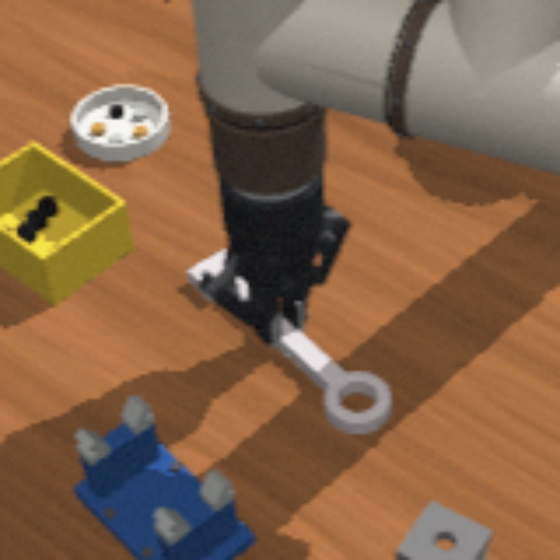

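Width 16 mm on the shank, so it is gripped. I lift and check.

>>> {"method": "apply_moves", "body": {
  "plan": [1, 0, 0, 0.005, 0, 1, 0, 0, 0.015, 0, 1, 0, 0, 0.03, 0, 1, 0, 0, 0.05, 0, 1, 0, 0, 0.07, 0, 1, 0, 0, 0.09, 0, 1, 0, 0, 0.105, 0, 1, 0, 0, 0.11, 0]
}}

```text
clock: 4.3
position: [457.9, -46.9, 118.4]
ee_rot: [-0.635, 0.773, -0.001, 0.002]
contact_force: [0.3, 0.0, -2.0]
gripper_width: 16.1
```

```bash
python3 - <<'E'
from h import *
s=arm.read_state();print(s['position'],s['ee_rot'],s['contact_force'],s['gripper_width'])
d=snap('scene','s3');t=snap('top','t3')
cv2.imwrite('pics/c3.png',cv2.resize(d['color'][80:240,220:380],None,fx=3.5,fy=3.5)[:,:,::-1])
E
```

```text
[457.85781782 -46.88581698 118.37600921] [-0.63470616  0.77275119 -0.00088268  0.00170503] [ 0.34800337  0.01704384 -2.04856007] 16.14188487115933
```

View pics/c3.png

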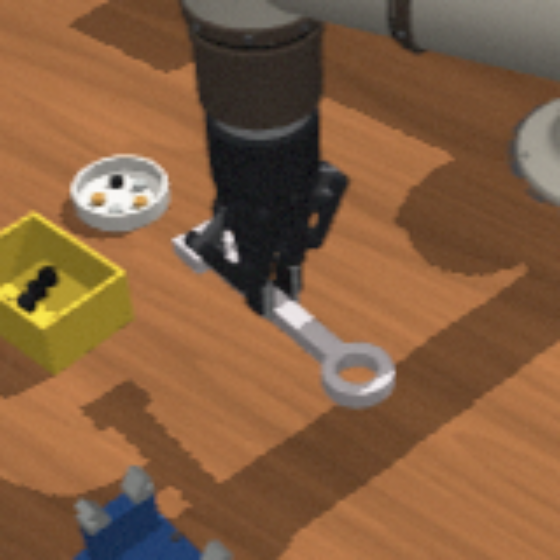

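View pics/t3.png

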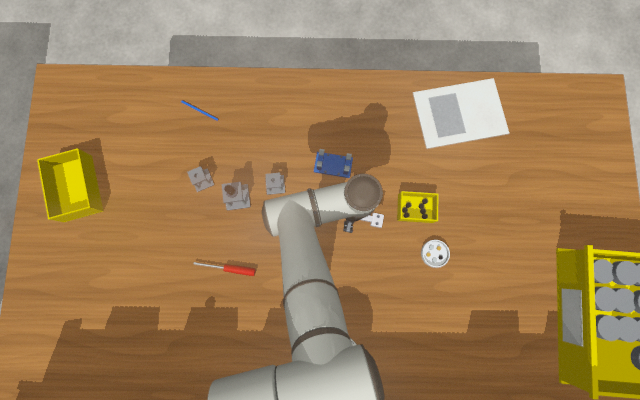

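```bash
cat > tilt.py <<'E'
from meas import *
import sys
def an(tag,box,zr,c0,ang):
    d=load(tag);P=pts(d);x,y,w,h=box
    hs=cv2.cvtColor(d['color'],cv2.COLOR_RGB2HSV)[y:y+h,x:x+w];q=P[y:y+h,x:x+w]
    m=(hs[...,1]<60)&(hs[...,2]>110)&(q[...,2]>zr[0])&(q[...,2]<zr[1])
    q=q[m]; a=np.radians(ang);v=np.array([np.cos(a),np.sin(a)]);t=(q[:,:2]-c0)@v;s=(q[:,:2]-c0)@[-v[1],v[0]]
    for lo,hi in((-110,-68),(-68,-30),(20,68),(68,125)):
        k=(t>lo)&(t<hi)&(abs(s)<32)
        if k.sum()>3:print(lo,hi,k.sum(),'z',np.percentile(q[k,2],[10,50,80,95]).round(1),'s',np.median(s[k]).round(1),'t',t[k].min().round(1),t[k].max().round(1))
E
python3 - <<'E'
from tilt import *
an('s3',(262,135,80,75),(95,140),[457.4,-47],78.7)
an('t3',(300,190,90,50),(95,140),[457.4,-47],78.7)
an('s0' if 0 else 'scene0',(262,160,80,75),(5,30),[457.4,-47],78.7)
E
```

```text
-110 -68 58 z [117.7 125.7 128.  129.4] s -17.6 t -102.3 -68.7
-68 -30 9 z [126.9 129.3 130.  130.5] s 4.4 t -65.8 -48.1
20 68 111 z [123.9 127.8 128.8 129.9] s -3.6 t 21.2 67.7
68 125 273 z [117.9 126.9 128.8 129.7] s -2.2 t 68.1 120.9
-110 -68 156 z [124.4 127.8 129.7 131. ] s 2.9 t -103.0 -68.8
-68 -30 45 z [122.1 127.  129.2 130.3] s 5.5 t -67.8 -39.0
-110 -68 127 z [11.6 16.3 17.8 19.3] s -4.3 t -103.1 -68.7
-68 -30 72 z [11.8 16.7 18.4 19.4] s -3.6 t -68.0 -30.0
20 68 94 z [13.3 16.9 18.3 19.4] s -2.2 t 20.8 67.9
68 125 217 z [ 7.7 16.1 17.7 18.9] s -1.6 t 68.2 121.4
```

```bash
python3 - <<'E'
from meas import *
from scipy.cluster.vq import kmeans2
R={}
for n,cb in(('top0',(308,143,52,42)),('scene0',(235,205,65,70))):
    d=load(n);f=6;im=up(d,cb,f);hsv=cv2.cvtColor(im,cv2.COLOR_RGB2HSV)
    P=pts(d)[cb[1]:cb[1]+cb[3],cb[0]:cb[0]+cb[2]]
    zu=cv2.resize(np.nan_to_num(P[...,2]).astype(np.float32),None,fx=f,fy=f,interpolation=cv2.INTER_NEAREST)
    m=(hsv[...,1]<70)&(zu>40)
    k,l,s,ce=cv2.connectedComponentsWithStats(m.astype(np.uint8))
    idx=[i for i in range(1,k) if s[i,4]>300]
    print(n,[(s[i,4],back(cb,f,ce[i]).round(1).tolist()) for i in idx])
    o=im.copy();o[~m]//=3;cv2.imwrite(f'pics/horn_{n}.png',np.hstack([im,o])[:,:,::-1])
    R[n]=(d,np.array([back(cb,f,ce[i]) for i in idx]))
def M(d): return d['camera_matrix']@d['camera_from_world'][:3]
(d1,a),(d2,b)=R['top0'],R['scene0']
if len(a)==4==len(b):
    # order by projecting to z=70
    A=np.array([ray(d1,*p,70)[:2] for p in a]);B=np.array([ray(d2,*p,70)[:2] for p in b])
    j=[np.argmin(np.hypot(*(B-q).T)) for q in A]
    X=cv2.triangulatePoints(M(d1),M(d2),a.T,b[j].T);X=(X[:3]/X[3]).T;print(X.round(1),X.mean(0));print(A.mean(0),B.mean(0))
    e=[proj(d1,x) for x in X]-a;print(e)
E
```

```text
top0 [(np.int32(1133), [321.1, 151.9]), (np.int32(1180), [348.3, 156.4]), (np.int32(1120), [319.1, 163.7]), (np.int32(1096), [346.3, 168.2])]
scene0 [(np.int32(2445), [259.1, 218.2]), (np.int32(2253), [245.8, 227.2]), (np.int32(2690), [281.9, 239.9]), (np.int32(2371), [268.4, 249.7])]
[[668.9  37.7  60.7]
 [655.2 -51.4  61. ]
 [628.8  43.9  60.7]
 [615.1 -44.9  61.2]] [642.00539818  -3.68901318  60.88653038]
[638.73921147  -2.44024641] [646.61359072   0.69050175]
[[ 0.23319202 -0.17240944]
 [ 0.27383115 -0.22249556]
 [ 0.20153835 -0.14251695]
 [ 0.28446767 -0.22174818]]
```

View pics/horn_top0.png

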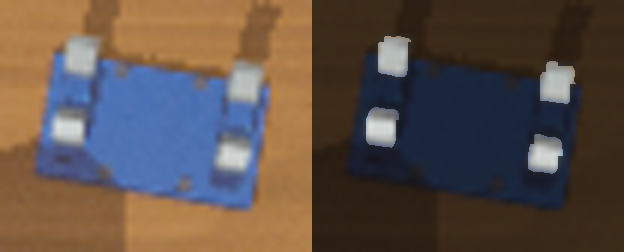

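View pics/horn_scene0.png

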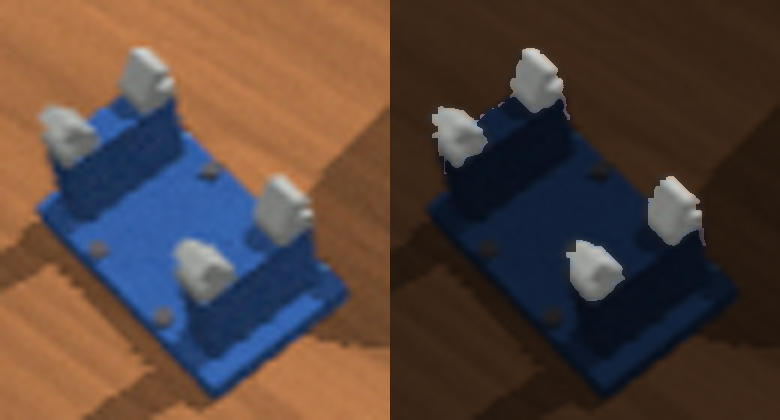

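The horn crops show all four horns cleanly, and triangulation gives the cradle centre at (642,-3.7) and its axis at 81.2°. The link is level in the grip. I carry it over the cradle.

>>> {"method": "apply_moves", "body": {
  "plan": [1, 0.01, 0.002, 0, 0.2, 1, 0.03, 0.007, 0, 0.5, 1, 0.06, 0.014, 0, 1, 1, 0.09, 0.021, 0, 1.4, 1, 0.125, 0.029, 0, 1.8, 1, 0.155, 0.036, 0, 2.2, 1, 0.177, 0.041, 0, 2.4, 1, 0.185, 0.0435, 0, 2.4]
}}

```text
clock: 5.07
position: [645.0, -2.8, 113.2]
ee_rot: [-0.651, 0.759, 0.0, -0.001]
contact_force: [-0.9, 0.8, -1.9]
gripper_width: 15.7
```

>>> {"method": "apply_moves", "body": {
  "plan": [1, 0, 0, 0, 0, 1, 0, 0, 0, 0, 1, 0, 0, 0, 0, 1, 0, 0, 0, 0]
}}

```text
clock: 5.4
position: [640.7, -3.9, 116.1]
ee_rot: [-0.651, 0.759, 0.0, -0.001]
contact_force: [-0.0, -0.7, -2.5]
gripper_width: 16.0
```

```bash
python3 - <<'E'
from tilt import *
s=arm.read_state();print(s['position'],s['ee_rot'],s['contact_force'],s['gripper_width'])
d=snap('scene','s4');t=snap('top','t4')
p=s['position']
an('s4',(200,140,150,130),(95,145),p[:2],81.2)
an('t4',(290,110,100,90),(95,145),p[:2],81.2)
cv2.imwrite('pics/c4.png',cv2.resize(d['color'][140:300,200:360],None,fx=3.5,fy=3.5)[:,:,::-1])
cv2.imwrite('pics/c4t.png',cv2.resize(t['color'][120:220,270:400],None,fx=5,fy=5)[:,:,::-1])
E
```

```text
[640.69208016  -3.87262731 116.08139488] [-6.50605085e-01  7.59415894e-01  4.02592109e-04 -6.01257902e-04] [-0.04526914 -0.687364   -2.47552141] 16.00626943529087
-110 -68 40 z [124.6 126.  126.8 127.9] s -13.5 t -102.7 -83.2
-68 -30 22 z [123.8 125.5 126.6 127.3] s -7.3 t -65.8 -44.1
20 68 148 z [122.7 125.4 126.5 127.4] s -2.2 t 20.3 68.0
68 125 348 z [116.4 124.8 126.2 127.1] s -2.6 t 68.1 120.8
-110 -68 149 z [121.9 125.9 127.8 130.3] s 4.2 t -103.2 -68.2
-68 -30 82 z [119.6 125.9 127.1 129.4] s 3.3 t -67.8 -30.1
20 68 91 z [121.5 125.7 127.3 129.1] s 2.4 t 20.4 67.8
68 125 111 z [121.7 125.6 127.3 128.9] s 11.3 t 68.2 119.3
```

View pics/c4.png

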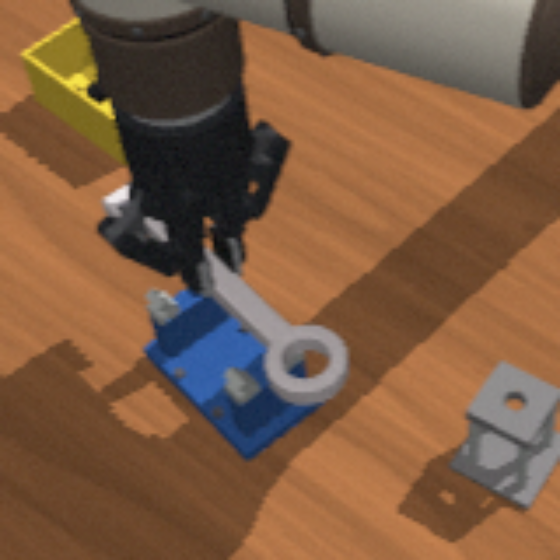

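View pics/c4t.png

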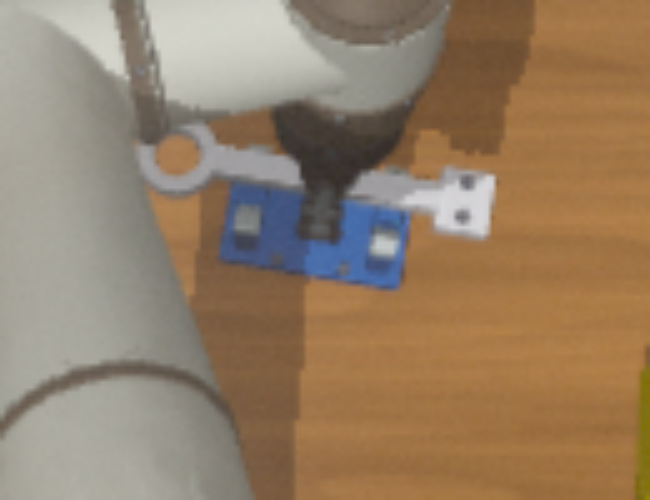

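The crops show the link above and parallel to the cradle, level to within 1 mm. Lowering in stages.

>>> {"method": "apply_moves", "body": {
  "plan": [1, 0, 0, -0.003, 0, 1, 0, 0, -0.009, 0, 1, 0, 0, -0.016, 0, 1, 0, 0, -0.023, 0, 1, 0, 0, -0.03, 0, 1, 0, 0, -0.036, 0, 1, 0, 0, -0.038, 0, 1, 0, 0, -0.038, 0]
}}

```text
clock: 6.17
position: [641.5, -3.6, 77.1]
ee_rot: [-0.651, 0.759, 0.0, -0.001]
contact_force: [0.7, -0.8, -2.6]
gripper_width: 15.8
```

```bash
python3 - <<'E'
from tilt import *
s=arm.read_state();print(s['position'],s['ee_rot'],s['contact_force'],s['wrist_torque'])
d=snap('scene','s5');t=snap('top','t5')
cv2.imwrite('pics/c5.png',np.vstack([cv2.resize(d['color'][180:280,220:340],None,fx=5,fy=5)[:,:,::-1]]))
cv2.imwrite('pics/c5t.png',cv2.resize(t['color'][130:190,290:390],None,fx=8,fy=8)[:,:,::-1])
E
```

```text
[641.4993456   -3.61296119  77.12633838] [-6.50668689e-01  7.59361032e-01  4.99584233e-04 -9.11031726e-04] [ 0.73795152 -0.78190339 -2.6192606 ] [-0.03418414 -0.01512254 -0.00363312]
```

View pics/c5.png

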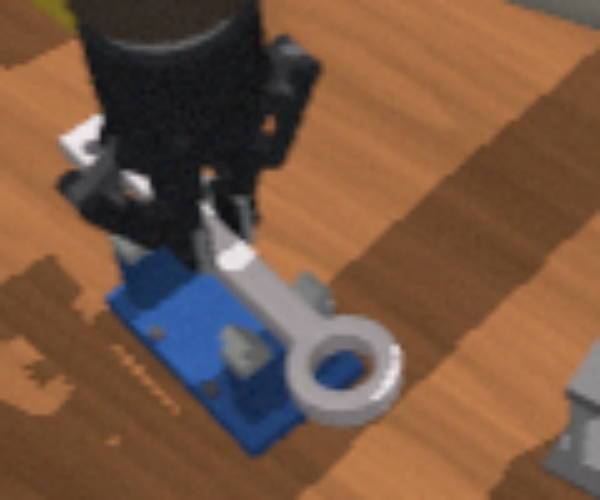

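View pics/c5t.png

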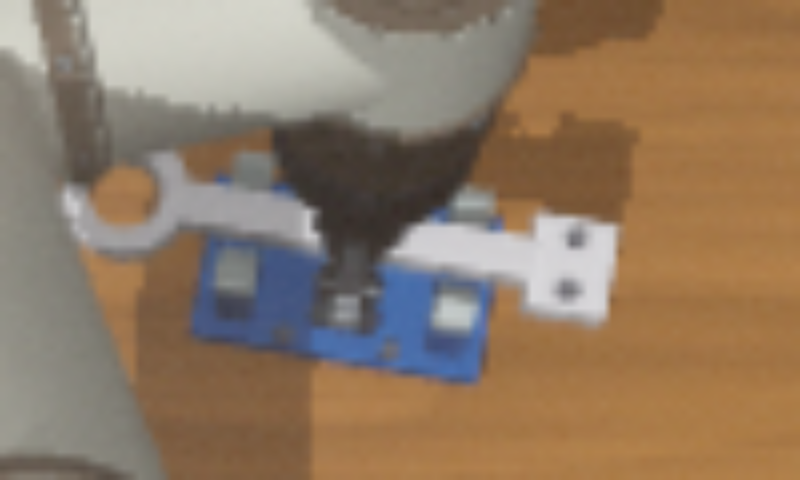

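The link now hangs between the horns at both saddles. I continue slowly and watch the force.

>>> {"method": "apply_moves", "body": {
  "plan": [1, 0, 0, -0.002, 0, 1, 0, 0, -0.004, 0, 1, 0, 0, -0.006, 0, 1, 0, 0, -0.008, 0, 1, 0, 0, -0.01, 0, 1, 0, 0, -0.01, 0]
}}

```text
clock: 6.77
position: [641.7, -3.5, 67.7]
ee_rot: [-0.651, 0.759, 0.0, -0.0]
contact_force: [0.6, 0.2, -3.5]
gripper_width: 16.0
```

>>> {"method": "apply_moves", "body": {
  "plan": [1, 0, 0, -0.001, 0, 1, 0, 0, -0.002, 0, 1, 0, 0, -0.003, 0, 1, 0, 0, -0.003, 0]
}}

```text
clock: 7.1
position: [641.9, -3.5, 65.1]
ee_rot: [-0.651, 0.759, 0.0, -0.0]
contact_force: [1.2, -0.2, -2.2]
gripper_width: 16.0
```

>>> {"method": "apply_moves", "body": {
  "plan": [1, 0, 0, -0.0005, 0, 1, 0, 0, -0.001, 0, 1, 0, 0, -0.0015, 0, 1, 0, 0, -0.002, 0, 1, 0, 0, -0.002, 0]
}}

```text
clock: 7.52
position: [641.9, -3.5, 63.2]
ee_rot: [-0.651, 0.759, 0.0, -0.0]
contact_force: [0.8, -0.3, -1.8]
gripper_width: 15.7
```

>>> {"method": "apply_moves", "body": {
  "plan": [1, 0, 0, -0.0005, 0, 1, 0, 0, -0.001, 0, 1, 0, 0, -0.0015, 0, 1, 0, 0, -0.0015, 0]
}}

```text
clock: 7.85
position: [642.1, -3.5, 62.1]
ee_rot: [-0.651, 0.759, -0.0, 0.0]
contact_force: [-0.3, 0.6, -1.0]
gripper_width: 16.3
```

Commanded height is 61.8, with contact just starting to show. One more small step.

>>> {"method": "apply_moves", "body": {
  "plan": [1, 0, 0, -0.0005, 0, 1, 0, 0, -0.001, 0, 1, 0, 0, -0.001, 0]
}}

```text
clock: 8.1
position: [642.1, -3.5, 62.1]
ee_rot: [-0.651, 0.759, -0.0, 0.0]
contact_force: [-3.1, 0.7, 5.2]
gripper_width: 16.1
```

```bash
python3 - <<'E'
from tilt import *
s=arm.read_state();p=s['position'];print(p,s['contact_force'],s['wrist_torque'])
d=snap('scene','s6');t=snap('top','t6')
an('s6',(200,170,150,130),(45,90),p[:2],81.2)
an('t6',(290,110,100,90),(45,90),p[:2],81.2)
cv2.imwrite('pics/c6.png',np.vstack([cv2.resize(d['color'][180:280,220:340],None,fx=5,fy=5)[:,:,::-1]]))
E
```

```text
[642.09879593  -3.48496586  62.07162235] [-3.09965587  0.72361911  5.16080007] [ 0.13111335  0.90565186 -0.05424955]
-110 -68 54 z [69.  71.7 72.8 74. ] s -13.7 t -104.2 -76.6
-68 -30 19 z [62.  70.1 71.7 72.2] s -7.9 t -61.9 -38.0
20 68 206 z [67.2 71.8 73.3 76.2] s -1.1 t 20.1 67.9
68 125 315 z [63.2 71.1 72.5 73.6] s -2.2 t 68.4 121.2
-110 -68 140 z [67.7 71.6 73.7 75.8] s 3.6 t -103.3 -68.0
-68 -30 134 z [62.7 70.9 73.8 77.8] s 4.4 t -67.9 -30.2
20 68 135 z [65.5 71.8 74.6 76.7] s 3.2 t 21.0 68.0
68 125 89 z [65.2 71.9 73.8 76.3] s 14.5 t 68.7 117.3
```

View pics/c6.png

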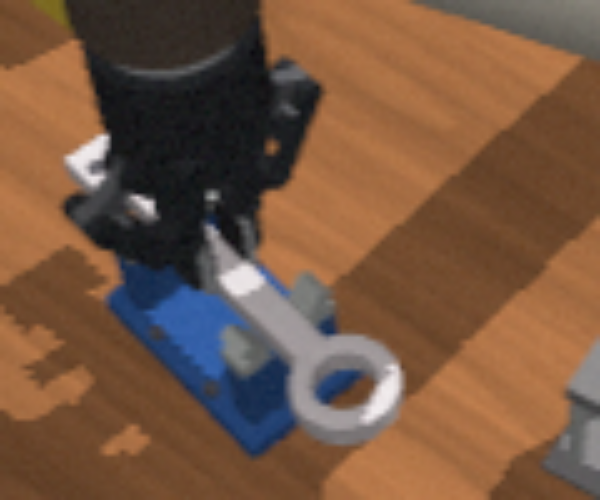

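The link top is at about 71 mm at both ends with a 5 N support force, so it is seated. Releasing gently.

>>> {"method": "apply_moves", "body": {
  "plan": [0.5, 0, 0, 0, 0, 0.3, 0, 0, 0, 0, 0.1, 0, 0, 0, 0, 0, 0, 0, 0, 0, 0, 0, 0, 0, 0, 0, 0, 0, 0, 0]
}}

```text
clock: 8.7
position: [642.1, -3.5, 60.7]
ee_rot: [-0.651, 0.759, -0.0, -0.0]
contact_force: [-0.6, 0.8, -1.0]
gripper_width: 42.5
```

>>> {"method": "apply_moves", "body": {
  "plan": [-0.2, 0, 0, 0.003, 0, -0.2, 0, 0, 0.015, 0, -0.2, 0, 0, 0.035, 0, -0.2, 0, 0, 0.06, 0, -0.2, 0, 0, 0.09, 0, -0.2, 0, 0, 0.12, 0, -0.2, 0, 0, 0.15, 0, -0.2, 0, 0, 0.17, 0]
}}

```text
clock: 9.37
position: [643.1, -3.6, 236.0]
ee_rot: [-0.651, 0.759, -0.002, 0.002]
contact_force: [1.2, 0.6, 0.1]
gripper_width: 51.2
```

>>> {"method": "apply_moves", "body": {
  "plan": [-0.5, -0.015, 0.03, 0, -2, -0.5, -0.03, 0.06, 0, -4, -0.5, -0.04, 0.09, 0, -6, -0.5, -0.05, 0.12, 0, -8, -0.5, -0.06, 0.15, 0, -10, -0.5, -0.075, 0.18, 0, -12, -0.5, -0.085, 0.21, 0, -12, -0.5, -0.09, 0.22, 0, -12]
}}

```text
clock: 10.03
position: [551.1, 219.7, 232.2]
ee_rot: [-0.569, 0.822, 0.0, 0.001]
contact_force: [0.4, -0.2, -0.1]
gripper_width: 64.0
```

```bash
python3 - <<'E'
from tilt import *
s=arm.read_state();p=s['position'];print(p,s['ee_rot'],s['contact_force'],s['joints'],s['gripper_width'])
d=snap('scene','s7');t=snap('top','t7')
an('s7',(200,170,150,130),(45,90),[642,-3.5],81.2)
an('t7',(290,110,100,90),(45,90),[642,-3.5],81.2)
cv2.imwrite('pics/c7.png',np.vstack([cv2.resize(d['color'][180:280,220:340],None,fx=5,fy=5)[:,:,::-1]]))
E
```

```text
[551.0599101  219.74123204 232.20981417] [-5.69196261e-01  8.22200788e-01  1.26569818e-04  1.21041128e-03] [ 0.36882362 -0.20821426 -0.13035543] [ 6.52093996e-01  3.29059651e-01 -7.35239872e-02 -1.52518223e-04
 -1.16578271e+00 -1.01177341e+00] 64.02743819782603
-110 -68 179 z [64.7 71.4 72.6 73.6] s -3.7 t -102.6 -68.0
-68 -30 173 z [64.8 71.9 74.  76.7] s -1.0 t -67.9 -30.7
20 68 219 z [66.6 71.8 73.6 76.3] s -2.0 t 20.2 67.9
68 125 322 z [62.6 70.9 72.4 73.5] s -2.4 t 68.3 120.8
-110 -68 133 z [67.1 71.5 73.5 75.3] s 4.5 t -103.6 -68.4
-68 -30 126 z [64.2 71.5 75.2 77.7] s 3.1 t -67.8 -30.2
20 68 137 z [66.2 71.8 75.  78.2] s 2.9 t 20.3 67.7
68 125 141 z [65.3 71.7 73.7 75.1] s 4.5 t 68.3 119.1
```

View pics/c7.png

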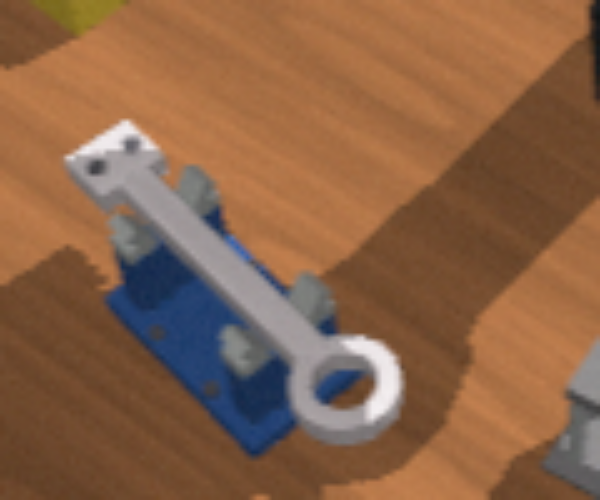

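View pics/t7.png

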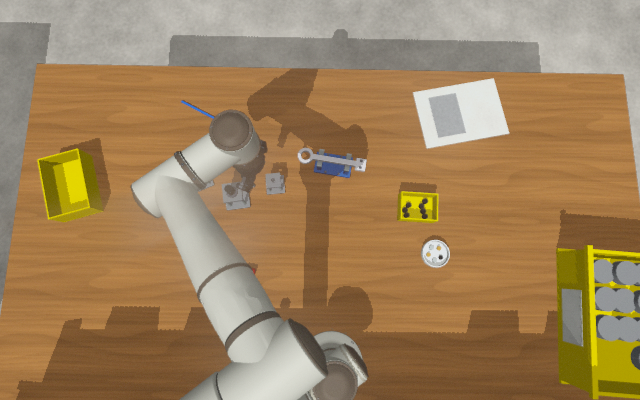

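The crop shows the link lying fully in both notches, eye at about (345,385). Now I measure the probe handle and the eye.

```bash
python3 - <<'E'
from meas import *
def M(d): return d['camera_matrix']@d['camera_from_world'][:3]
H={}
for n,hb in(('top0',(222,180,26,26)),('scene0',(388,238,40,50))):
    d=load(n);f=8;im=up(d,hb,f);P=pts(d)[hb[1]:hb[1]+hb[3],hb[0]:hb[0]+hb[2]]
    zu=cv2.resize(np.nan_to_num(P[...,2]).astype(np.float32),None,fx=f,fy=f,interpolation=cv2.INTER_LINEAR)
    m=comp((im.max(-1)<85)&(zu>98)); v,u=np.nonzero(m); c=back(hb,f,[u.mean(),v.mean()])
    (rc,rs,ra)=cv2.minAreaRect(np.stack([u,v],1).astype(np.float32))
    print(n,m.sum()/64,c,back(hb,f,rc),np.array(rs)/f,ra,'z121',ray(d,*c,121).round(1),ray(d,*back(hb,f,rc),121).round(1))
    o=im.copy();o[~m]//=2;cv2.imwrite(f'pics/hd_{n}.png',np.hstack([im,o])[:,:,::-1]);H[n]=(d,back(hb,f,rc),c)
for k in(1,2):
    X=cv2.triangulatePoints(M(H['top0'][0]),M(H['scene0'][0]),H['top0'][k],H['scene0'][k]);print('tri',(X[:3]/X[3]).ravel())
E_={}
for n,lb in(('t7',(295,143,25,25)),('s7',(270,240,40,35))):
    d=load(n);f=8;im=up(d,lb,f);P=pts(d)[lb[1]:lb[1]+lb[3],lb[0]:lb[0]+lb[2]]
    zu=cv2.resize(np.nan_to_num(P[...,2]).astype(np.float32),None,fx=f,fy=f,interpolation=cv2.INTER_LINEAR)
    hsv=cv2.cvtColor(im,cv2.COLOR_RGB2HSV)
    m=(hsv[...,1]<80)
    cs,h=cv2.findContours(m.astype(np.uint8),cv2.RETR_CCOMP,cv2.CHAIN_APPROX_NONE)
    hl=[c for c,hh in zip(cs,h[0]) if hh[3]>=0]
    hl=max(hl,key=cv2.contourArea);(hc,ax,an)=cv2.fitEllipse(hl);mm=cv2.moments(hl);mc=[mm['m10']/mm['m00'],mm['m01']/mm['m00']]
    print(n,cv2.contourArea(hl)/64,np.array(ax)/f,back(lb,f,hc),ray(d,*back(lb,f,hc),63),ray(d,*back(lb,f,mc),63));E_[n]=(d,back(lb,f,hc))
    o=im.copy();cv2.drawContours(o,[hl],-1,(255,0,0),1);cv2.imwrite(f'pics/eye_{n}.png',np.hstack([im,o])[:,:,::-1])
X=cv2.triangulatePoints(M(E_['t7'][0]),M(E_['s7'][0]),E_['t7'][1],E_['s7'][1]);print('tri',(X[:3]/X[3]).ravel())
a=cv2.imread('pics/hd_top0.png');b=cv2.imread('pics/hd_scene0.png');c=cv2.imread('pics/eye_t7.png');e=cv2.imread('pics/eye_s7.png')
W=640
R=[cv2.resize(i,(400,int(i.shape[0]*400/i.shape[1]))) for i in(a,b,c,e)]
g=lambda i:cv2.copyMakeBorder(i,0,290-i.shape[0],0,0,0)
cv2.imwrite('pics/mm.png',np.vstack([np.hstack([g(R[0]),g(R[1])]),np.hstack([g(R[2]),g(R[3])])]))
E
```

```text
Traceback (most recent call last):
  File "meas.py", line 4, in comp
    i=1+np.argmax(s[1:,4]); return l==i
        ~~~~~~~~~^^^^^^^^^
ValueError: attempt to get argmax of an empty sequence
```

```bash
cat > m2.py <<'E'
from meas import *
def M(d): return d['camera_matrix']@d['camera_from_world'][:3]
def tri(d1,a,d2,b):
    X=cv2.triangulatePoints(M(d1),M(d2),np.array(a,float),np.array(b,float));return (X[:3]/X[3]).ravel()
def handle(tag,hb,f=8,zlo=100):
    d=load(tag);im=up(d,hb,f);P=pts(d)[hb[1]:hb[1]+hb[3],hb[0]:hb[0]+hb[2]]
    zu=cv2.resize(np.nan_to_num(P[...,2]).astype(np.float32),None,fx=f,fy=f,interpolation=cv2.INTER_LINEAR)
    g=im.max(-1);th=cv2.threshold(g,0,255,cv2.THRESH_BINARY|cv2.THRESH_OTSU)[0]
    m=comp((g<th)&(zu>zlo)); v,u=np.nonzero(m); c=back(hb,f,[u.mean(),v.mean()])
    rc,rs,ra=cv2.minAreaRect(np.stack([u,v],1).astype(np.float32))
    print(tag,th,m.sum()/f/f,c,back(hb,f,rc),np.array(rs)/f,ra,'z121',ray(d,*c,121).round(1),ray(d,*back(hb,f,rc),121).round(1))
    o=im.copy();o[~m]//=2;return d,back(hb,f,rc),np.hstack([im,o])[:,:,::-1]
def eye(tag,lb,f=8,zc=63):
    d=load(tag);im=up(d,lb,f);hsv=cv2.cvtColor(im,cv2.COLOR_RGB2HSV);m=hsv[...,1]<80
    cs,h=cv2.findContours(m.astype(np.uint8),cv2.RETR_CCOMP,cv2.CHAIN_APPROX_NONE)
    hl=max([c for c,hh in zip(cs,h[0]) if hh[3]>=0],key=cv2.contourArea);hc,ax,an=cv2.fitEllipse(hl)
    mm=cv2.moments(hl);mc=[mm['m10']/mm['m00'],mm['m01']/mm['m00']]
    print(tag,cv2.contourArea(hl)/f/f,np.array(ax)/f,back(lb,f,hc),ray(d,*back(lb,f,hc),zc).round(1),ray(d,*back(lb,f,mc),zc).round(1))
    o=im.copy();cv2.drawContours(o,[hl],-1,(255,0,0),1);return d,back(lb,f,hc),np.hstack([im,o])[:,:,::-1]
def mosaic(L,name):
    R=[cv2.resize(i,(400,int(i.shape[0]*400/i.shape[1]))) for i in L]
    g=lambda i:cv2.copyMakeBorder(i[:290],0,290-min(290,i.shape[0]),0,0,0)
    cv2.imwrite(name,np.vstack([np.hstack([g(R[0]),g(R[1])]),np.hstack([g(R[2]),g(R[3])])]))
E
python3 - <<'E'
from m2 import *
a=handle('top0',(222,180,26,26));b=handle('scene0',(388,238,40,50));print(tri(a[0],a[1],b[0],b[1]))
c=eye('t7',(295,143,25,25));e=eye('s7',(270,240,40,35));print(tri(c[0],c[1],e[0],e[1]))
mosaic([a[2],b[2],c[2],e[2]],'pics/mm.png')
E
```

```text
top0 135.0 86.953125 [229.47990791 189.45980458] [229.43433952 189.44941521] [12.42745972  9.00908089] 41.42366409301758 z121 [526.3 317.8 121. ] [526.3 318.  121. ]
scene0 121.0 229.875 [408.99030553 257.64091388] [408.9353199  257.46300697] [12.94400406 21.73963356] 17.87869644165039 z121 [526.1 317.3 121. ] [525.8 317.  121. ]
[526.22993302 317.45993408 121.99959541]
t7 51.625 [7.6190443  8.65395546] [305.14380074 155.16255093] [655.7  90.5  63. ] [655.7  90.5  63. ]
s7 34.953125 [ 4.47738123 10.6099577 ] [286.65795517 256.4090004 ] [657.9  83.8  63. ] [657.7  83.8  63. ]
[657.00240019  87.88906878  64.96160084]
```

View pics/mm.png

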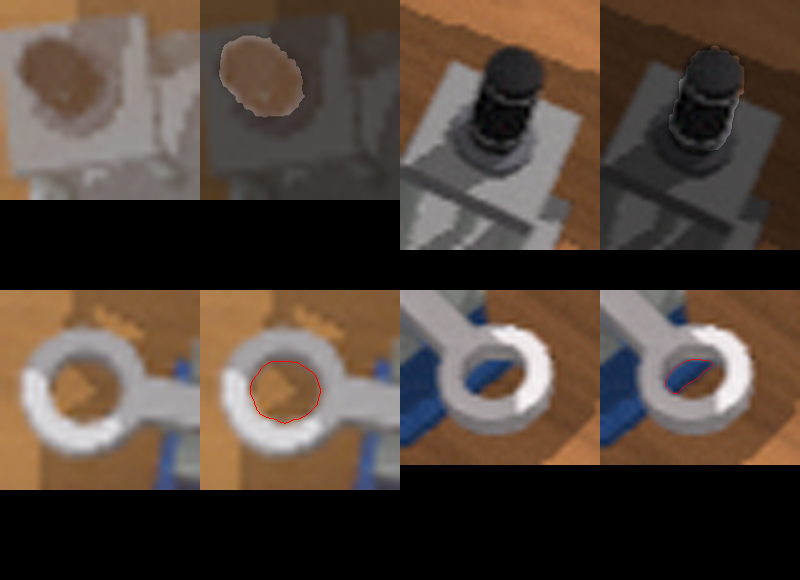

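The handle comes out at (526.2,317.4), with both cameras agreeing to under 1 mm. The eye in the top camera is at about (655.7,90.5). The scene-camera hole mask was wrong (shadow), so I'll redo it later. Moving over the handle.

>>> {"method": "apply_moves", "body": {
  "plan": [-1, -0.003, 0.01, 0, 0, -1, -0.009, 0.035, 0, 0, -1, -0.016, 0.06, 0, 0, -1, -0.022, 0.085, 0, 0, -1, -0.025, 0.097, 0, 0, -1, -0.026, 0.101, 0, 0, -1, -0.026, 0.101, 0, 0, -1, -0.026, 0.101, 0, 0]
}}

```text
clock: 10.8
position: [526.3, 316.5, 230.8]
ee_rot: [-0.567, 0.823, -0.0, -0.0]
contact_force: [0.5, -0.6, -0.6]
gripper_width: 85.2
```

```bash
python3 - <<'E'
from m2 import *
s=arm.read_state();p=s['position'];print(p,s['ee_rot'],s['gripper_width'])
d=snap('scene','s8')
cv2.imwrite('pics/c8.png',cv2.resize(d['color'][150:310,320:480],None,fx=3.5,fy=3.5)[:,:,::-1])
E
```

```text
[526.29979444 316.5305498  230.80538378] [-5.67387431e-01  8.23450924e-01 -1.23906662e-04 -2.51099100e-04] 85.18196564770675
```

View pics/c8.png

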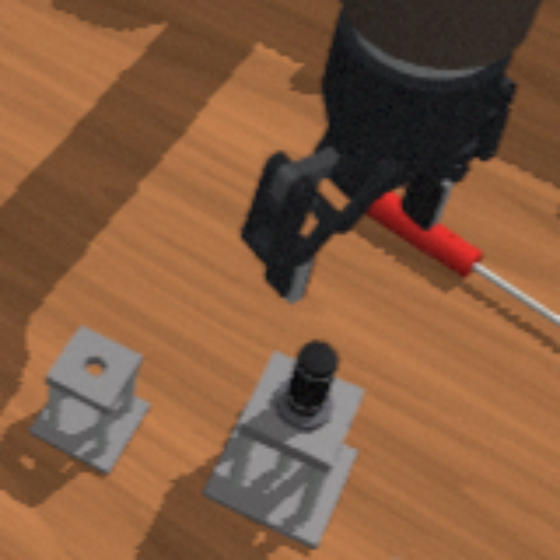

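The jaws are above the handle at (317,375), open on both sides. Descending.

>>> {"method": "apply_moves", "body": {
  "plan": [-1, 0, 0, -0.01, 0, -1, 0, 0, -0.03, 0, -1, 0, 0, -0.055, 0, -1, 0, 0, -0.08, 0, -1, 0, 0, -0.1, 0, -1, 0, 0, -0.115, 0, -1, 0, 0, -0.124, 0, -1, 0, 0, -0.126, 0]
}}

```text
clock: 11.52
position: [525.2, 315.9, 102.4]
ee_rot: [-0.567, 0.824, -0.0, -0.002]
contact_force: [0.3, 0.9, 0.7]
gripper_width: 85.1
```

>>> {"method": "apply_moves", "body": {
  "plan": [-0.4, 0, 0, 0, 0, 0, 0, 0, 0, 0, 0.2, 0, 0, 0, 0, 0.4, 0, 0, 0, 0, 0.7, 0, 0, 0, 0, 1, 0, 0, 0, 0, 1, 0, 0, 0, 0, 1, 0, 0, 0, 0]
}}

```text
clock: 12.18
position: [526.5, 317.9, 105.9]
ee_rot: [-0.568, 0.823, -0.0, 0.001]
contact_force: [-0.1, -0.5, 4.7]
gripper_width: 22.6
```

```bash
python3 - <<'E'
from m2 import *
s=arm.read_state();p=s['position'];print(p,s['contact_force'],s['gripper_width'])
d=snap('scene','s9')
cv2.imwrite('pics/c9.png',cv2.resize(d['color'][200:310,340:450],None,fx=5,fy=5)[:,:,::-1])
E
```

```text
[526.48182627 317.90332145 105.85239241] [-0.05918225 -0.53272833  4.66848394] 22.612635903586852
```

View pics/c9.png

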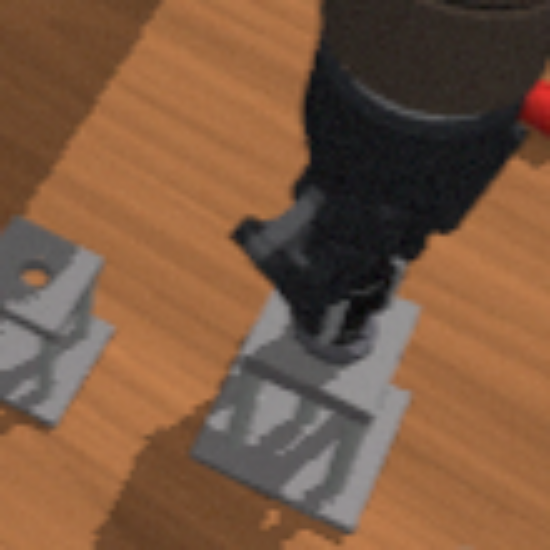

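The crop shows the fingers closed on the handle just above the collar at (340,345). Lifting straight up.

>>> {"method": "apply_moves", "body": {
  "plan": [1, 0, 0, 0.003, 0, 1, 0, 0, 0.01, 0, 1, 0, 0, 0.02, 0, 1, 0, 0, 0.032, 0, 1, 0, 0, 0.046, 0, 1, 0, 0, 0.06, 0, 1, 0, 0, 0.074, 0, 1, 0, 0, 0.088, 0]
}}

```text
clock: 12.9
position: [525.9, 317.4, 194.0]
ee_rot: [-0.568, 0.823, 0.0, 0.0]
contact_force: [0.6, -0.1, -0.5]
gripper_width: 22.5
```

>>> {"method": "apply_moves", "body": {
  "plan": [1, 0, 0, 0.012, 0, 1, 0, 0, 0.022, 0, 1, 0, 0, 0.03, 0, 1, 0, 0, 0.034, 0, 1, 0, 0, 0.034, 0, 1, 0, 0, 0.034, 0]
}}

```text
clock: 13.4
position: [525.7, 317.4, 226.4]
ee_rot: [-0.568, 0.823, 0.0, -0.0]
contact_force: [-1.3, 0.1, -1.1]
gripper_width: 22.4
```

```bash
python3 - <<'E'
from m2 import *
s=arm.read_state();p=s['position'];print(p,s['ee_rot'],s['contact_force'],s['gripper_width'])
d=snap('scene','s10');t=snap('top','t10')
print(proj(d,p),proj(d,p-[0,0,95]),proj(t,p-[0,0,95]))
cv2.imwrite('pics/c10.png',cv2.resize(d['color'][160:290,330:460],None,fx=4.5,fy=4.5)[:,:,::-1])
E
```

```text
[525.7496347  317.36975134 226.40905511] [-5.67709560e-01  8.23228810e-01  1.00332742e-04 -4.14232682e-04] [-1.25403473  0.13434944 -1.10787659] 22.36631852616126
[418.98462328 227.70677458] [409.98663171 254.88574257] [228.89814672 188.93508529]
```

View pics/c10.png

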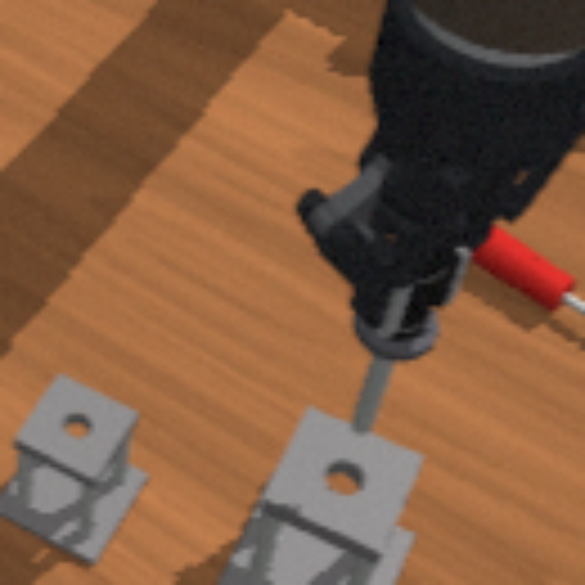

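View pics/t10.png

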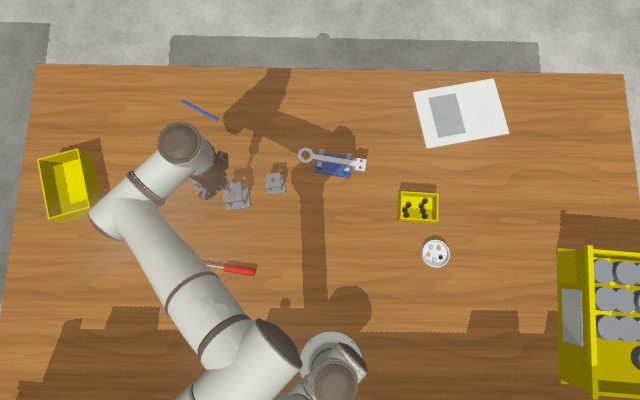

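The crop shows the probe upright in the jaws, and the stem tip at (410,255) scene px matches the TCP prediction (410,254.9). I redo the eye measurement using the convex hull of the hole regions.

```bash
cat >> m2.py <<'E'
def eye2(tag,lb,f=8,zc=63,smax=80):
    d=load(tag);im=up(d,lb,f);hsv=cv2.cvtColor(im,cv2.COLOR_RGB2HSV)
    g0=ray(d,0,0,zc)
    m=hsv[...,1]<smax
    cs,h=cv2.findContours(m.astype(np.uint8),cv2.RETR_CCOMP,cv2.CHAIN_APPROX_NONE)
    hs=[c for c,hh in zip(cs,h[0]) if hh[3]>=0 and cv2.contourArea(c)>f*f*2]
    hl=cv2.convexHull(np.vstack(hs))
    W=np.array([ray(d,*back(lb,f,p[0]),zc)[:2] for p in hl],np.float32)
    mm=cv2.moments(hl);mc=[mm['m10']/mm['m00'],mm['m01']/mm['m00']];q=back(lb,f,mc)
    print(tag,len(hs),cv2.contourArea(hl)/f/f,q,ray(d,*q,zc).round(1),'extent',np.ptp(W,axis=0))
    o=im.copy();cv2.drawContours(o,[hl],-1,(255,0,0),1);return d,q,np.hstack([im,o])[:,:,::-1]
E
python3 - <<'E'
from m2 import *
L=[];Q=[]
for t,lb in(('t7',(295,143,25,25)),('s7',(270,240,40,35)),('t10',(295,143,25,25)),('s10',(270,240,40,35))):
    r=eye2(t,lb);L.append(r[2]);Q.append(r)
print(tri(Q[0][0],Q[0][1],Q[1][0],Q[1][1]),tri(Q[2][0],Q[2][1],Q[3][0],Q[3][1]))
mosaic(L,'pics/mm2.png')
E
```

```text
t7 2 92.2265625 [308.37968199 154.54129783] [657.9  80.   63. ] extent [26.403076 57.02592 ]
s7 3 145.2890625 [287.43112576 253.52856307] [650.9  80.1  63. ] extent [38.04657  44.733524]
t10 2 94.390625 [308.38033507 154.63140071] [657.6  80.   63. ] extent [26.830261 57.032818]
s10 3 146.4921875 [287.47738676 253.56235556] [650.9  80.2  63. ] extent [37.97473  45.230812]
[654.83704     81.3747081   69.66221477] [654.66162938  81.35702616  69.27969193]
```

View pics/mm2.png

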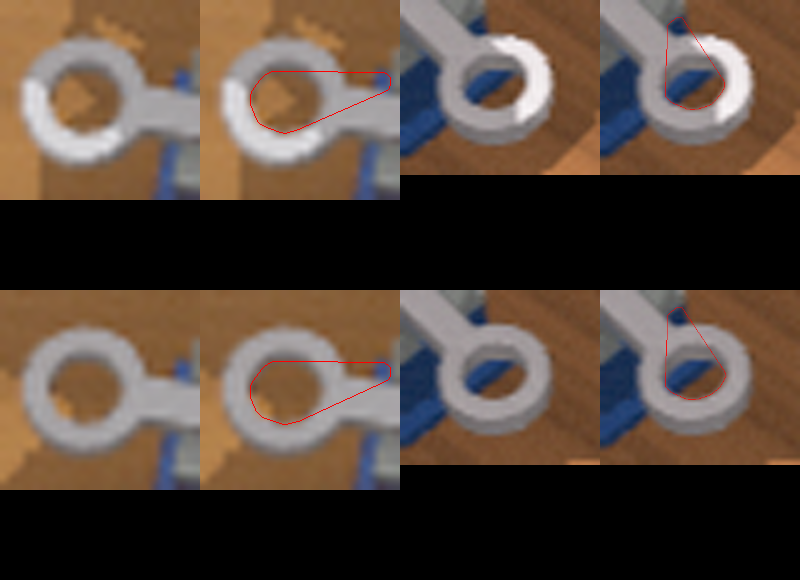

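The hull picked up background specks near (380,75). I restrict it to regions near the expected eye.

```bash
sed -i "s/    hl=cv2.convexHull(np.vstack(hs))/    hs=[c for c in hs if np.hypot(*(ray(d,*back(lb,f,c.reshape(-1,2).mean(0)),zc)[:2]-[656,89]))<14]\n    hl=cv2.convexHull(np.vstack(hs))/" m2.py
python3 - <<'E'
from m2 import *
L=[];Q=[]
for t,lb in(('t7',(295,143,25,25)),('s7',(270,240,40,35)),('t10',(295,143,25,25)),('s10',(270,240,40,35))):
    r=eye2(t,lb);L.append(r[2]);Q.append(r)
print(tri(Q[0][0],Q[0][1],Q[1][0],Q[1][1]),tri(Q[2][0],Q[2][1],Q[3][0],Q[3][1]))
mosaic(L,'pics/mm3.png')
E
```

```text
t7 1 52.5546875 [305.14059326 155.17882848] [655.6  90.5  63. ] extent [26.229065 28.586647]
s7 2 71.1484375 [288.51370512 257.32833946] [657.1  88.8  63. ] extent [24.329285 22.777481]
t10 1 53.546875 [305.13969337 155.26998833] [655.3  90.5  63. ] extent [26.65625  28.585045]
s10 2 72.0625 [288.57990478 257.34996115] [657.1  89.   63. ] extent [24.336426 23.273872]
[656.36326081  89.66348341  62.57401784] [656.16170625  89.66552547  62.22770948]
```

View pics/mm3.png

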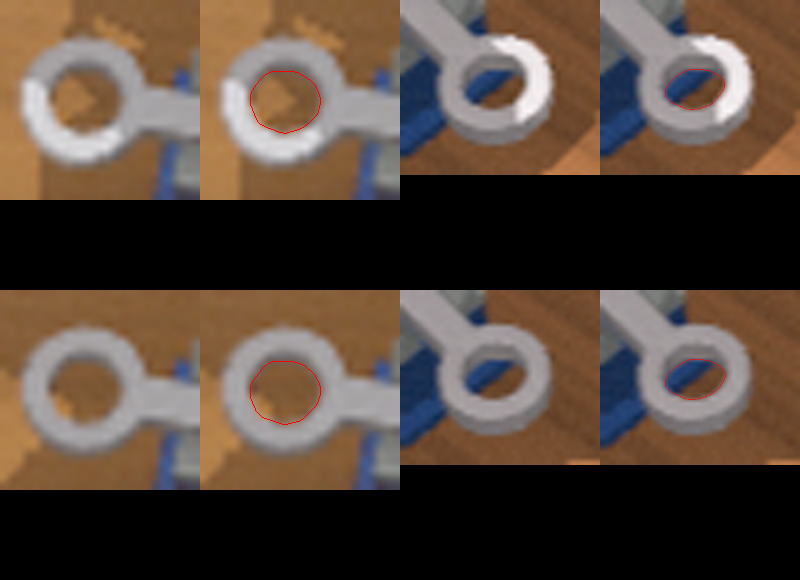

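Eye at (656.3,89.6,62.5), which matches the dead-reckoned (656.4,89.4). I move the probe above it, with the tip at about z=131.

>>> {"method": "apply_moves", "body": {
  "plan": [1, 0.005, -0.009, 0, 0, 1, 0.017, -0.03, 0, 0, 1, 0.033, -0.058, 0, 0, 1, 0.05, -0.087, 0, 0, 1, 0.066, -0.116, 0, 0, 1, 0.083, -0.145, 0, 0, 1, 0.098, -0.172, 0, 0, 1, 0.11, -0.193, 0, 0]
}}

```text
clock: 14.17
position: [636.8, 121.4, 226.1]
ee_rot: [-0.567, 0.824, -0.0, -0.001]
contact_force: [0.3, 0.2, -0.7]
gripper_width: 22.4
```

>>> {"method": "apply_moves", "body": {
  "plan": [1, 0.01, -0.018, 0, 0, 1, 0.016, -0.028, 0, 0, 1, 0.019, -0.033, 0, 0, 1, 0.0203, -0.0349, 0, 0, 1, 0.0203, -0.0349, 0, 0, 1, 0.0203, -0.0349, 0, 0, 1, 0.0203, -0.0349, -0.01, 0, 1, 0.0203, -0.0349, -0.02, 0]
}}

```text
clock: 14.83
position: [656.2, 90.7, 206.8]
ee_rot: [-0.568, 0.823, -0.0, 0.001]
contact_force: [0.1, 0.6, -1.5]
gripper_width: 22.8
```

>>> {"method": "apply_moves", "body": {
  "plan": [1, 0, 0, -0.006, 0, 1, 0, 0, -0.01, 0, 1, 0, 0, -0.01, 0, 1, 0, 0, -0.01, 0, 1, 0, 0, -0.01, 0]
}}

```text
clock: 15.25
position: [656.6, 89.7, 197.1]
ee_rot: [-0.568, 0.823, -0.0, 0.0]
contact_force: [0.5, -0.3, -1.2]
gripper_width: 22.7
```

```bash
cat > tip.py <<'E'
from m2 import *
def go(k):
    s=arm.read_state();p=s['position'];print(p,s['ee_rot'],s['contact_force'],s['gripper_width'])
    d=snap('scene','s%d'%k);t=snap('top','t%d'%k)
    for D in(d,t): print('pred tip',proj(D,p-[0,0,95]),'eye',proj(D,[656.3,89.6,63]),'collar',proj(D,p-[0,0,12]))
    a=cv2.resize(d['color'][180:280,240:340],None,fx=5,fy=5);b=cv2.resize(t['color'][140:175,285:335],None,fx=6,fy=6)
    cv2.imwrite('pics/c%d.png'%k,np.hstack([a,cv2.copyMakeBorder(b,0,290,0,0,0)])[:,:,::-1])
E
python3 -c "from tip import *;go(11)"
```

```text
[656.59829949  89.67973962 197.14338139] [-5.67839880e-01  8.23138962e-01 -1.96523838e-04  2.85900203e-04] [ 0.46066008 -0.28560053 -1.17850566] 22.718454232212263
pred tip [287.72322678 247.90987335] eye [288.99721435 257.26740811] collar [284.8332368  225.39105445]
pred tip [305.13780287 151.31371187] eye [305.4180443  154.98136011] collar [304.53508369 142.9328091 ]
```

View pics/c11.png

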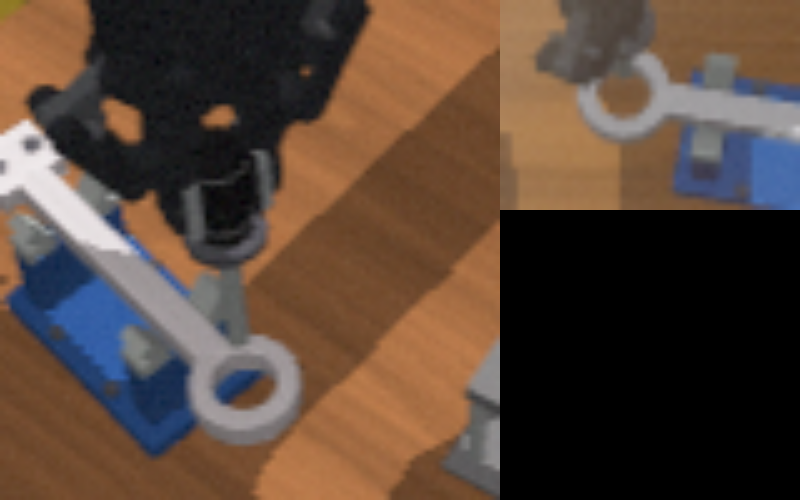

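The tip appears at (237,340) in the crop, which is (287.4,248) in the scene image, against a predicted (287.7,247.9). It is centred over the eye, so I lower it to just above the link.

>>> {"method": "apply_moves", "body": {
  "plan": [1, 0, 0, -0.003, 0, 1, 0, 0, -0.008, 0, 1, 0, 0, -0.013, 0, 1, 0, 0, -0.017, 0, 1, 0, 0, -0.02, 0, 1, 0, 0, -0.02, 0, 1, 0, 0, -0.02, 0]
}}

```text
clock: 15.93
position: [656.3, 89.5, 176.5]
ee_rot: [-0.568, 0.823, 0.0, -0.0]
contact_force: [-0.2, 0.3, -0.4]
gripper_width: 22.7
```

```bash
python3 -c "from tip import *;go(12)"
```

```text
[656.26276821  89.54543766 176.4627506 ] [-5.67825923e-01  8.23148594e-01  1.16209631e-05 -3.37109081e-04] [-0.17982332  0.32590413 -0.41780356] 22.716893995711757
pred tip [288.42897279 252.86302854] eye [288.99721435 257.26740811] collar [285.65580734 231.21009489]
pred tip [305.31570884 153.3332761 ] eye [305.4180443  154.98136011] collar [304.73582139 145.23820137]
```

View pics/c12.png

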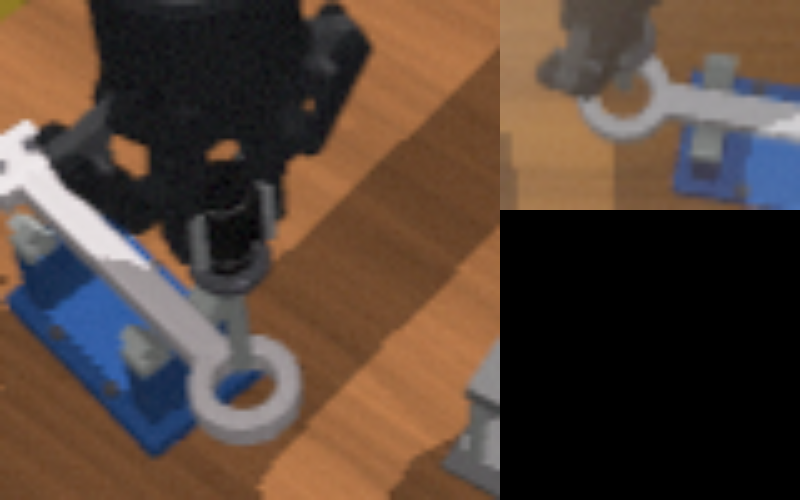

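The tip is at (288.2,253.2), again on prediction, and is about to enter the bore centrally. Lowering slowly.

>>> {"method": "apply_moves", "body": {
  "plan": [1, 0, 0, -0.002, 0, 1, 0, 0, -0.005, 0, 1, 0, 0, -0.008, 0, 1, 0, 0, -0.011, 0, 1, 0, 0, -0.014, 0, 1, 0, 0, -0.016, 0, 1, 0, 0, -0.016, 0, 1, 0, 0, -0.016, 0]
}}

```text
clock: 16.7
position: [656.3, 89.6, 160.6]
ee_rot: [-0.568, 0.823, 0.0, -0.0]
contact_force: [0.1, -0.3, -1.2]
gripper_width: 22.7
```

```bash
python3 -c "from tip import *;go(13)"
```

```text
[656.28556717  89.58169847 160.60513939] [-5.67808664e-01  8.23160547e-01  2.54422679e-06 -1.88636234e-04] [ 0.08449512 -0.31291546 -1.19713606] 22.707710416858227
pred tip [288.91733174 256.64958623] eye [288.99721435 257.26740811] collar [286.22562474 235.63055453]
pred tip [305.40699054 154.754441  ] eye [305.4180443  154.98136011] collar [304.84099967 146.86345972]
```

View pics/c13.png

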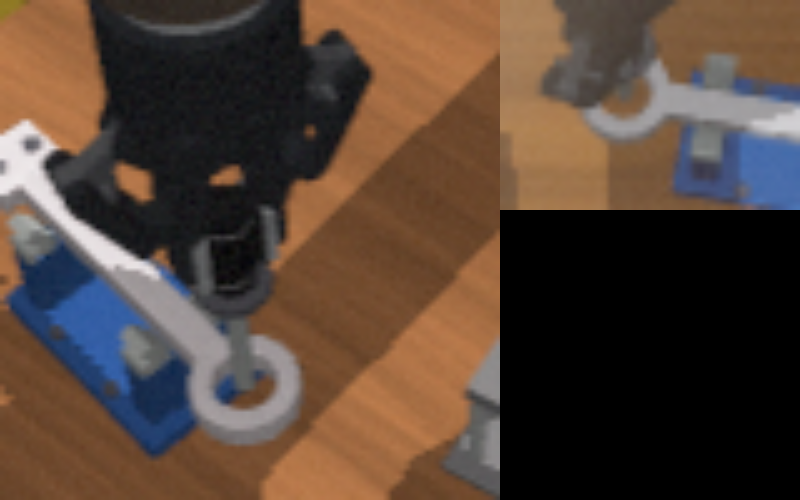

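The stem is inside the bore, with free space all round in the scene view (tip at crop (245,385)). Lowering the last 30 mm.

>>> {"method": "apply_moves", "body": {
  "plan": [1, 0, 0, -0.003, 0, 1, 0, 0, -0.007, 0, 1, 0, 0, -0.012, 0, 1, 0, 0, -0.017, 0, 1, 0, 0, -0.022, 0, 1, 0, 0, -0.027, 0, 1, 0, 0, -0.03, 0, 1, 0, 0, -0.03, 0]
}}

```text
clock: 17.47
position: [655.7, 89.4, 129.5]
ee_rot: [-0.568, 0.823, 0.0, -0.001]
contact_force: [-0.6, -0.6, -0.9]
gripper_width: 22.8
```

>>> {"method": "apply_moves", "body": {
  "plan": [1, 0, 0, 0, 0, 1, 0, 0, 0, 0, 1, 0, 0, 0, 0, 1, 0, 0, 0, 0]
}}

```text
clock: 17.8
position: [656.5, 89.7, 131.2]
ee_rot: [-0.568, 0.823, -0.0, 0.0]
contact_force: [0.3, -0.4, -0.3]
gripper_width: 22.5
```

```bash
python3 - <<'E'
from tip import *
from tilt import an
go(14)
an('s14',(200,170,150,130),(45,90),[642,-3.5],81.2)
an('t14',(290,110,100,90),(45,90),[642,-3.5],81.2)
E
```

```text
[656.51952323  89.66160258 131.19532517] [-5.67794633e-01  8.23170167e-01 -1.01652593e-04  3.45902076e-04] [ 0.34229793 -0.38055994 -0.3488681 ] 22.544769468112126
pred tip [289.73788943 263.45464402] eye [288.99721435 257.26740811] collar [287.18389189 243.54192308]
pred tip [305.56767509 157.2440544 ] eye [305.4180443  154.98136011] collar [305.0259498  149.70811986]
-110 -68 181 z [65.3 71.3 72.8 73.8] s -3.5 t -103.4 -68.2
-68 -30 140 z [64.7 71.5 74.7 77.4] s -5.2 t -67.9 -33.6
20 68 101 z [64.1 71.6 73.7 76.2] s -8.7 t 21.2 67.1
68 125 245 z [63.9 71.1 72.3 73.6] s -8.8 t 68.6 122.5
-110 -68 136 z [68.  71.9 73.8 75.8] s 3.5 t -103.3 -68.4
-68 -30 138 z [62.3 71.7 75.  77.1] s 4.1 t -67.7 -30.1
20 68 137 z [64.3 72.  74.5 77.1] s 2.5 t 20.3 67.7
68 125 66 z [65.5 71.1 73.7 74.6] s 15.6 t 68.3 105.0
```

View pics/c14.png

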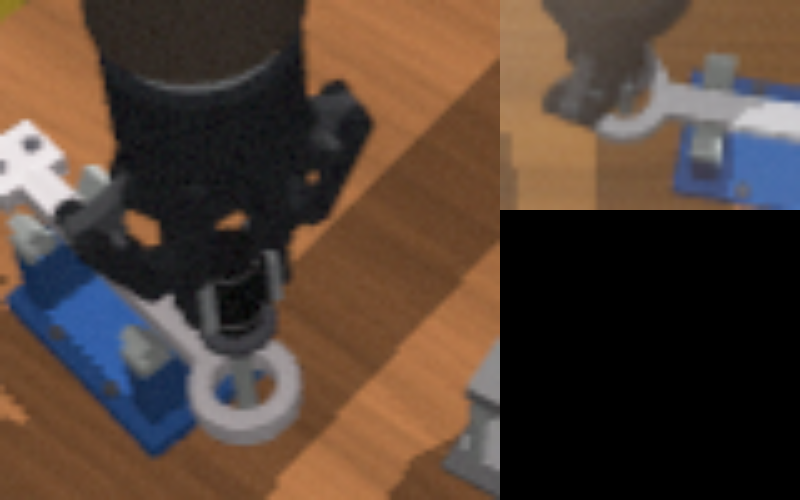

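View pics/s14.png

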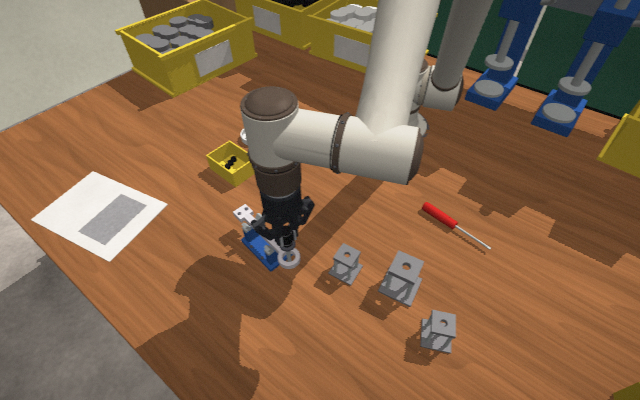

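The stem stands in the bore at crop (245,385) with a gap all round. The link is still seated, and the bin, screwdriver and stands look untouched. I let it settle, then hand in.

>>> {"method": "apply_moves", "body": {
  "plan": [1, 0, 0, 0, 0, 1, 0, 0, 0, 0, 1, 0, 0, 0, 0, 1, 0, 0, 0, 0, 1, 0, 0, 0, 0, 1, 0, 0, 0, 0, 1, 0, 0, 0, 0, 1, 0, 0, 0, 0]
}}

```text
clock: 18.57
position: [656.3, 89.6, 130.8]
ee_rot: [-0.568, 0.823, -0.0, -0.0]
contact_force: [-0.3, 1.2, -1.6]
gripper_width: 22.8
```

```bash
python3 -c "
from bench import arm
s=arm.read_state();print(s['clock'],s['position'],s['contact_force'],abs(s['joint_vel']).max(),s['gripper_width']);arm.job_done()"
```

```text
18.5667 [656.30701362  89.57516505 130.78623715] [-0.27250368  1.19144856 -1.59002363] 0.002406419874154461 22.77086137125008
the job is handed in; nothing more can be done
```

I laid the link in both cradle notches, let go of it, and then lowered the probe through its eye. The job was handed in at 18.6 s, still holding the probe; it reports no verdict.

- **Link:** it was set down with about 5 N of support force and released. Before and after inserting the probe, its top measured about 71–72 mm at both ends, so it is level and fully down. Along the cradle it is about 1 mm off centre.
- **Probe:** the two-camera fit puts the eye centre at (656.3, 89.6), and the tool ended at (656.3, 89.6). The tip is at about z = 36 mm, so roughly 19–20 mm of stem stands below the eye. It was upright and steady, and the wrist force showed only noise and the probe's weight. The last camera image showed a clear gap around the stem.
- **What was not fully confirmed:**
  - My first fit of the eye in the scene camera failed because of shadow, and the hull that replaced it first picked up background specks. The corrected fit agreed with the other estimates to within 1 mm.
  - The top camera could not see the tip during insertion because the gripper blocked it. Centring there rests on the scene view and the tool position.
  - The bin, dish, screwdriver and stands were only judged by eye. They looked unmoved, though the dish was mostly hidden by the arm in the last view.

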